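# Block up the leftover gaps in a sample shipper

## Robot

A 6-joint arm with a two-finger parallel gripper is mounted at the origin on the work surface. World frame = base frame: x ahead of the robot, y to its left, z up, the work surface at z = 0. Lengths are in m, angles in rad, forces in N, time in s.
With the tool pointing down it reaches from about 0.4 to 0.825 m from the base axis. Payload 7 kg.
Tool frame: the origin (TCP) lies midway between the tips of the shut fingers; the grasp point (between the pads) lies 19 mm behind it; x points along the fingers, y is the direction in which the jaws open and shut, and the axes are right-handed (so a half turn about x gives the same grasp; the last joint's range is limited). The gripper opens to 88 mm and grips with 3 to 60 N. Pads are 19 mm wide; open, the fingers measure 130 mm over their backs; the gripper's body (78 mm by 193 mm) begins 47 mm behind the grasp point.
Start: joints at [1.488, 0.359, 0.012, 0, -1.224, -0.288], TCP at [0.245, 0.629, 0.203] pointing down, gripper open.
Joint ranges: [-3.07, 3.07], [-1.43, 2.12], [-1.02, 1.25], [-3.03, 1.67], [-3.05, -0], [-3.03, 3.03]. Speed limits (rad/s): [2.39, 2.39, 3.01, 3.14, 3.14, 3.14].

## Interface

Orientations are given as a unit quaternion [w, x, y, z].
In Python, from plant import arm gives the robot as it stands. The module is installed in compiled form; this text tells all that it offers.
- The arm moves only by the tool drive_tool, never from a script. Its argument "commands" is a list of rows, each an object of numbers: "grip": the opening, from -1 (shut) to 1 (fully open), so that 0 is half open; "dx", "dy", "dz": the shift along the tool's x, y, z normalised to -1 to 1, where 1 is 0.6 m; "wx", "wy", "wz": the turn, a rotation vector about the tool's x, y, z normalised to -1 to 1, where 1 is 180 degrees. In form: [{"grip": .., "dx": .., "dy": .., "dz": .., "wx": .., "wy": .., "wz": ..}, ...]. A call has exactly 8 rows; each row shifts and turns the commanded pose from where the row before left it, along the tool's axes as they then stand; what a row does not reach is not made up. A row lasts 1/12 s, in which the tool goes at most 41.7 mm and 7.16 degrees, less where a joint would pass 70% of its speed; a pose out of reach is approached as far as the arm can. A call with a number of a shift or a turn outside -1 to 1 is refused whole. A call with a gripper value outside its range is refused whole. The fingers move at their own pace and stop on an object; "squeeze" is the grip in N (left out, the last holds). Time passes only in rows, so rows that do not move let the fingers close, or fill a call up. It gives the time, the measured TCP pose, the force and the opening at its end, in the units of the state.
- arm.read_state(): the state, without advancing time (a new reading comes with each control period).
- arm.camera(name): name is "scene" or "top" or "wrist"; returns a dict with "image" (480x640x3 uint8, blue, green, red), "z_map" (480x640 float32, m along the optical axis (not along the pixel's ray), 0 where there is no reading), "mtx" (3x3 intrinsics, pixels), "D" ([k1, k2, p1, p2, k3] as OpenCV has them; the pictures are not rectified), "camera_from_world" (4x4, takes a point from world to camera coordinates). Camera axes: x right, y down, z forward; pixel columns grow to the right and rows downward; lengths in m; the calibration is good to about 2 mm. A picture is of the moment at which its call begins.
- arm.sign_off(): hands the job in, once; it reports no verdict.
Trained networks look in a picture, given as the dict that the camera call returned (one of the last four; its "shot" number tells which), for a name from the list of things; names that differ only in an ending like _2 or _b are one class to them, and where a whole thing is asked for, a point or a joint stands for the part that bears it (a point fixed in the world has none). Each returns a list of dicts, best first, with "conf" (0 to 1); they miss things now and then, are a little off and sometimes report something else, mostly with a low value. They report only what shows in the picture. A call takes as long as a camera call. They do not tell look-alikes from the thing itself.
- arm.spot_in(label, picture): "location" ([column, row] in pixels, amid what is visible of it).
- arm.tip_of(label, picture): "location" ([column, row] in pixels: a listed point, or the origin of a listed thing).
The state is a dict: "time_s": time; "joint_positions": joint angles; "qd": joint speeds; "joint_efforts": joint torques, N m; "tool_pos": TCP position; "tool_rot": TCP orientation; "wrist_force": force on the tool from outside, world axes, zero at the start; "ft_torque": the same for the moment, N m; "width": finger opening in m.
Only numpy, scipy, OpenCV 4.12 (cv2) and the standard library are available. Lean on these libraries where they do the work, as an engineer would, in place of code of your own. Each camera call takes 0.05 s, during which the arm holds its last target.

## Task

The blue shipper tray stands sloped on its packing stand, and the purple carrier in it can still slide about. Slide the carrier fully against the tray's green end, and put the wide teal filler into the gap this leaves beside the white block and the narrow yellow filler into the gap at the opposite end, both pushed fully down and square in the tray, grip fins up, so that nothing can shift. Leave the other things on the bench where they are.

Things in the scene. Friction and masses are not known exactly. Their poses are not given: they have to be found in the camera images.
- tray: Open blue tray on a fixed stand, sloped 30 degrees, its opening leaning towards the robot. Origin: centre of the inner floor (about 45 mm above the bench). x up the slope, away from the robot; y level, along the tray, towards the end wall with the green strip; z square out of the floor. Inner size 80 (x) by 220 (y) mm; walls 8 mm thick, 46 mm high above the inner floor
- block_mid (a point): White foam block with a grey disc, fixed in the tray over its full width: 80 (x) by 49 (y) mm, 46 mm high. This point: centre of its top (tray axes). The carrier is on its green-end side, the narrow gap on its other side
- carrier_home (a point): Point on the inner floor under the middle of the carrier when it is home: touching the green end wall (tray axes)
- gap_wide (a point): Floor centre of the gap for the wide filler, which is 45 mm (tray y) by 80 mm (tray x) and 46 mm deep once the carrier is home (tray axes)
- gap_narrow (a point): Floor centre of the gap for the narrow filler: 30 mm (tray y) by 80 mm (tray x), 46 mm deep (tray axes)
- carrier_mid (a point): Purple lidded carrier, 0.3 kg, loose in the tray, flat on its floor and leaning on its lower long wall: 76 (x) by 96 (y) mm, 46 mm high; on top a white grip bar 56 (x) by 20 (y) mm, 30 mm high (76 mm overall). This point: its centre, 38 mm above its underside; axes as the tray's. Starts 12 to 38 mm short of the green end; slides along tray y with 2 to 7 N
- wide_mid (a point): Teal hard-foam filler, 50 g, standing on the bench: 74 (x) by 40 (y) mm, 50 mm high, lower long edges rounded by 6 mm; centred on top a grip fin 60 (x) by 20 (y) mm, 30 mm high (80 mm overall). This point: its centre, 40 mm above its underside; z up. Either way round fits
- narrow_mid (a point): Yellow hard-foam filler, as the teal one but 26 mm wide (y): 74 by 26 mm, 50 mm high, fin 60 (x) by 20 (y) mm and 30 mm high (80 mm overall). This point: its centre, 40 mm above its underside; z up
- marker_mid (a point): Bystander: black and red marker pen lying flat; its centre
- reagent_mid (a point): Bystander: reagent bottle with a blue cap; its centre
- coldbox_mid (a point): Bystander: small green lidded freezer box; its centre
- rack_mid (a point): Bystander: orange rack of capped tubes; its centre
There are look-alikes about, which are no part of the job. What is meant by the part that bears carrier_mid is not pink or red, and is the smaller of those in its own colour.

How it is judged:
By the outcome, as a careful person would: the job done as asked, in the order asked, and still so for the second after the job is handed in, with the robot touching nothing.
It also fails if it takes over 64 s, if anything falls off the work surface, if the arm or the gripper's body presses on something with over 40 N, if the wrist force passes 120 N, or if a joint passes its speed limit or range.

## Working session

There is one attempt and no reset: what is moved stays moved. The work goes in short steps, Python scripts to look and compute and a tool call to move; the robot and the scene stay as the last step left them, time stands still between calls to the robot, and variables do not carry over. Pictures are saved under pics/ and viewed, and the job is handed in when it is done.

Besides the shell and the picture viewer there is one more tool, called after "Emit:" by a JSON object that holds its "api" and its "payload", one argument or row to a line. drive_tool: Moves the arm, as the interface text tells. Its arguments: {"type":"object","properties":{"commands":{"type":"array","items":{"type":"object","properties":{"grip":{"type":"number"},"dx":{"type":"number"},"dy":{"type":"number"},"dz":{"type":"number"},"wx":{"type":"number"},"wy":{"type":"number"},"wz":{"type":"number"}}}},"squeeze":{"type":"number"}},"required":["commands"]}

```bash
ls; mkdir -p pics; python3 - <<'E'
from plant import arm
import cv2
s=arm.read_state();print(s)
for n in("scene","top","wrist"):
    c=arm.camera(n);cv2.imwrite(f"pics/a_{n}.png",c["image"]);print(n,c["mtx"].tolist(),c["D"],c["camera_from_world"].tolist() if hasattr(c["camera_from_world"],'tolist') else c["camera_from_world"])
E
```

```text
pics
{'time_s': 0.0, 'joint_positions': array([ 1.48808249e+00,  3.59405717e-01,  1.10501119e-02, -3.37137432e-04,
       -1.22410102e+00, -2.88111675e-01]), 'qd': array([-0.00107722,  0.00107898, -0.00065581,  0.00152852,  0.00213046,
       -0.0007083 ]), 'joint_efforts': array([-1.44530886e-04, -5.82714021e+01,  2.93043727e+01,  6.99717969e+00,
        6.93194437e-03, -1.75071955e-04]), 'tool_pos': array([0.24444399, 0.62861191, 0.20200908]), 'tool_rot': array([ 0.12980116, -0.69492811,  0.13099196,  0.69503071]), 'wrist_force': array([-1.0386805 , -0.18109386, -0.31052492]), 'ft_torque': array([ 0.01257588, -0.0461642 ,  0.05528655]), 'width': 0.08769712329242707}
scene [[479.6671802777799, 0.0, 322.1830346670144], [0.0, 479.6671802777799, 234.80763613930432], [0.0, 0.0, 1.0]] [-0.03517118  0.          0.          0.          0.        ] [[-0.7821043191874557, 0.6228087581396853, -0.02054469987197605, 0.42787149057810997], [0.45689296136811297, 0.5507092047021432, -0.6985472022051259, -0.10827450566988098], [-0.4237471601799858, -0.5557235127658681, -0.7152689854862724, 1.3290759
[... 251 characters left out ...]
0034, 0.008121367450900323, -0.06791143344360942], [-0.9852457562538357, 0.017429530696024657, -0.17025572308596174, 0.49121757820806744], [0.1700775293036477, -0.011251750031132525, -0.9853664456166565, 1.31668466300537], [0.0, 0.0, 0.0, 1.0]]
wrist [[366.4643623958254, 0.0, 325.6136911971153], [0.0, 366.4643623958254, 249.995803291579], [0.0, 0.0, 1.0]] [-0.03414472  0.          0.          0.          0.        ] [[-0.36179946837382027, -0.9322553297083381, 0.0010700069253106257, 0.6751028239218985], [-0.8903099170715749, 0.34586080640082223, 0.2961900642489213, -0.03626245158230642], [-0.2764948394607541, 0.106208770005928, -0.9551284211693215, 0.39216966350289073], [0.0, 0.0, 0.0, 1.0]]
```

View pics/a_scene.png

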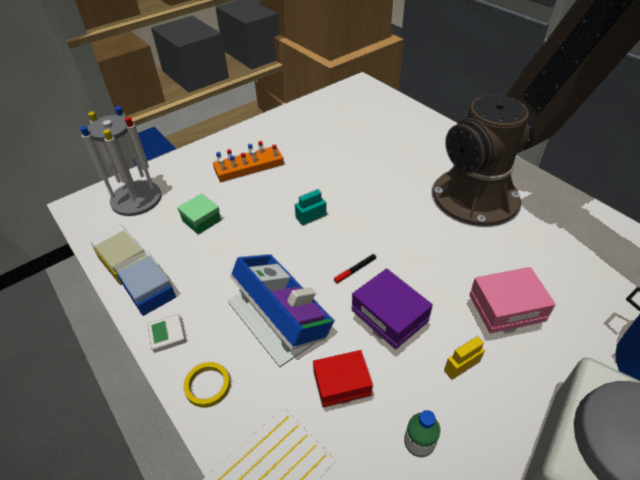

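View pics/a_top.png

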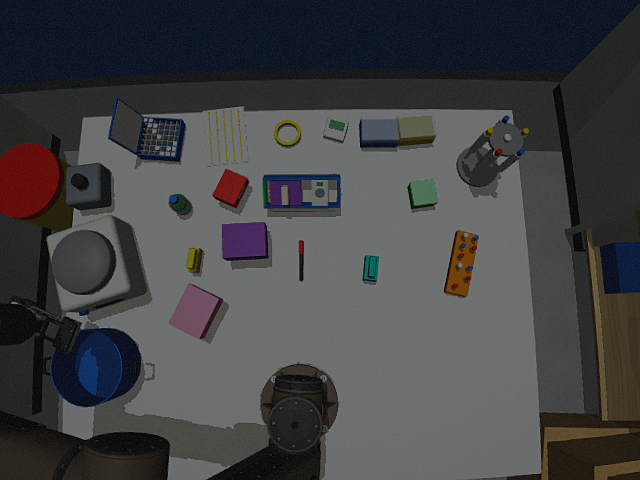

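View pics/a_wrist.png

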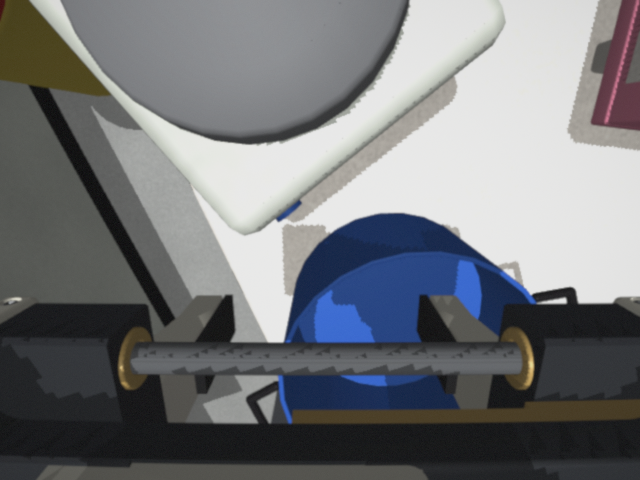

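The scene view shows the tray at about (285,300) with its green strip near (315,322) and the purple carrier with its white bar at (300,298). The teal filler is at (310,207) and the yellow one at (465,355). The large purple box at (392,307) is the look-alike. In the top view the tray is at (302,192), the teal filler at (371,268) and the yellow at (194,260).

```bash
cat > h.py <<'E'
import numpy as np,cv2
from plant import arm
def rays(c,px):
    px=np.asarray(px,float).reshape(-1,1,2)
    u=cv2.undistortPoints(px,np.array(c["mtx"]),np.array(c["D"])).reshape(-1,2)
    return np.c_[u,np.ones(len(u))]
def cloud(c,m):
    v,u=np.nonzero(m&(c["z_map"]>0))
    P=rays(c,np.c_[u,v])*c["z_map"][v,u][:,None]
    T=np.array(c["camera_from_world"]);return (P-T[:3,3])@T[:3,:3],np.c_[u,v]
def full(c):
    v,u=np.mgrid[0:480,0:640]
    P=rays(c,np.c_[u.ravel(),v.ravel()])*c["z_map"].reshape(-1,1)
    T=np.array(c["camera_from_world"]);return ((P-T[:3,3])@T[:3,:3]).reshape(480,640,3)
def at(c,px,z):
    T=np.array(c["camera_from_world"]);R=T[:3,:3];o=-R.T@T[:3,3];d=rays(c,[px])[0]@R
    return o+d*(z-o[2])/d[2]
def proj(c,P):
    T=np.array(c["camera_from_world"]);r,_=cv2.Rodrigues(T[:3,:3])
    return cv2.projectPoints(np.asarray(P,float).reshape(-1,1,3),r,T[:3,3],np.array(c["mtx"]),np.array(c["D"]))[0].reshape(-1,2)
E
python3 - <<'E'
from h import *
for n in("scene","top"):
    c=arm.camera(n);W=full(c);hsv=cv2.cvtColor(c["image"],cv2.COLOR_BGR2HSV)
    np.savez(f"{n}.npz",W=W,hsv=hsv,img=c["image"],z=c["z_map"])
    for l in ["tray","block_mid","carrier_mid","wide_mid","narrow_mid","gap_wide","gap_narrow","carrier_home","marker_mid"]:
        for d in arm.tip_of(l,c)[:3]:
            p=d["location"];i,j=int(round(p[1])),int(round(p[0]));print(n,l,np.round(p,1),round(d["conf"],2),np.round(W[i,j],4))
    def blob(name,h0,h1,box,s=100,v=40):
        m=cv2.inRange(hsv,(h0,s,v),(h1,255,255))>0
        b=np.zeros_like(m);b[box[1]:box[3],box[0]:box[2]]=1;P,u=cloud(c,m&b)
        if len(P)<5:print(name,'none');return
        top=P[P[:,2]>np.percentile(P[:,2],90)-.006]
        r=cv2.minAreaRect(P[:,:2].astype(np.float32)*1000);rt=cv2.minAreaRect(top[:,:2].astype(np.float32)*1000)
        print(n,name,len(P),"z",np.round(np.percentile(P[:,2],[1,50,99]),4),"rect",np.round(r[0],1),np.round(r[1],1),round(r[2],1),"top",len(top),np.round(rt[0],1),np.round(rt[1],1),round(rt[2],1))
    if n=="scene":
        blob("teal",80,95,(285,180,335,230));blob("yel",20,32,(435,330,495,385))
    else:
        blob("teal",80,95,(355,250,390,290));blob("yel",20,32,(180,240,210,280))
E
```

```text
scene tray [278.1 302.4] 0.65 [0.6728 0.0202 0.1093]
scene block_mid [268.5 271.5] 0.59 [ 0.637  -0.0718  0.0901]
scene block_mid [358.  267.4] 0.35 [ 0.4313 -0.0079  0.011 ]
scene carrier_mid [341.9 381.3] 0.85 [0.6718 0.217  0.0743]
scene carrier_mid [296.1 304.6] 0.72 [0.6446 0.0411 0.0969]
scene wide_mid [309.  205.2] 0.62 [ 0.4142 -0.2198  0.0528]
scene narrow_mid [465.  355.3] 0.67 [0.4609 0.3251 0.0795]
scene gap_wide [276.  302.7] 0.84 [0.6753 0.0158 0.1035]
scene gap_wide [420.9 429.7] 0.7 [0.6311 0.3726 0.086 ]
scene gap_wide [355.6 266.8] 0.41 [ 0.4367 -0.0091  0.0139]
scene gap_narrow [254.3 277.7] 0.57 [ 0.6753 -0.0644  0.1066]
scene marker_mid [355.2 268.4] 0.86 [ 0.4414 -0.0075  0.0153]
scene marker_mid [248. 159.] 0.69 [ 0.4154 -0.5173  0.0304]
scene teal 751 z [0.0065 0.0494 0.0834] rect [ 407.3 -223.3] [41.5 72.9] 80.9 top 138 [ 406.9 -225.4] [20.4 55.7] 82.7
scene yel 911 z [0.0048 0.0529 0.0819] rect [419.7 309.5] [ 51.1 116.2] 86.0 top 308 [440.8 317.7] [20.6 60.6] 82.9
top tray [301.4 186.3] 0.85 [ 0.6627 -0.0185  0.0514]
top block_mid [320.6 195.1] 0.56 [ 0.6229 -0.0801  0.085 ]
top carrier_mid [285.  193.2] 0.82 [0.6213 0.027  0.1194]
top carrier_mid [202.  309.5] 0.82 [0.2818 0.2707 0.102 ]
top carrier_mid [231. 189.] 0.56 [0.6492 0.1961 0.0785]
top wide_mid [371.1 264.9] 0.64 [ 0.407  -0.225   0.0782]
top wide_mid [181.1 204.5] 0.48 [0.6056 0.351  0.0762]
top narrow_mid [192.3 260.1] 0.66 [0.431  0.3099 0.08  ]
top gap_wide [302.8 189.9] 0.55 [ 0.6498 -0.0246  0.0503]
top gap_narrow [332.1 188.2] 0.71 [ 0.655  -0.1155  0.0497]
top carrier_home [281.6 187.9] 0.66 [0.6346 0.0352 0.1269]
top marker_mid [301.8 260.3] 0.49 [ 0.4337 -0.0178  0.0166]
top teal 302 z [0.0439 0.0538 0.0843] rect [ 407.1 -228.8] [40.6 81.5] 83.0 top 114 [ 402.7 -228.2] [19.1 57.2] 84.2
top yel 250 z [0.0038 0.0725 0.0846] rect [439.3 325. ] [46.3 74.8] 81.5 top 106 [437.6 314.9] [19.  59.6] 81.6
```

```bash
python3 - <<'E'
import cv2
a=cv2.imread("pics/a_scene.png")
b=cv2.resize(a[245:360,220:345],None,fx=6,fy=5.2,interpolation=cv2.INTER_CUBIC);cv2.imwrite("pics/b1.png",b)
a=cv2.imread("pics/a_top.png")
b=cv2.resize(a[165:220,255:350],None,fx=8,fy=8,interpolation=cv2.INTER_CUBIC);cv2.imwrite("pics/b2.png",b)
E
```

```text
(no output)
```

View pics/b1.png

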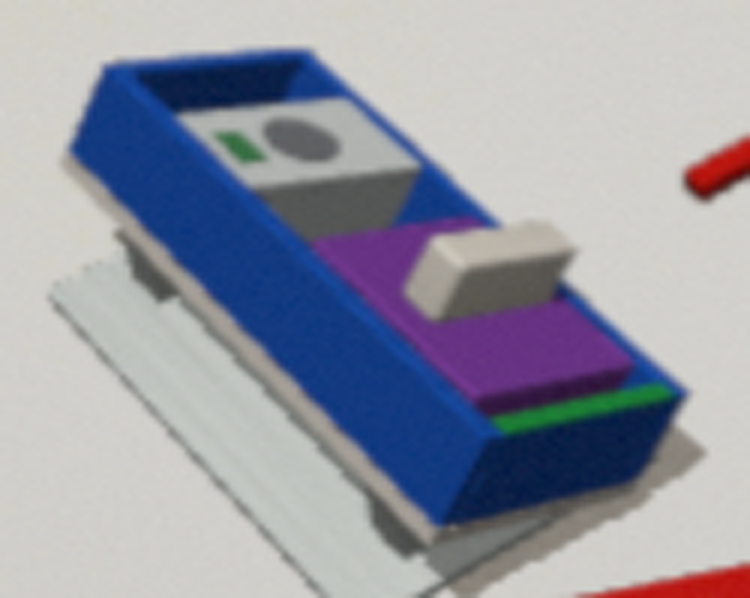

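View pics/b2.png

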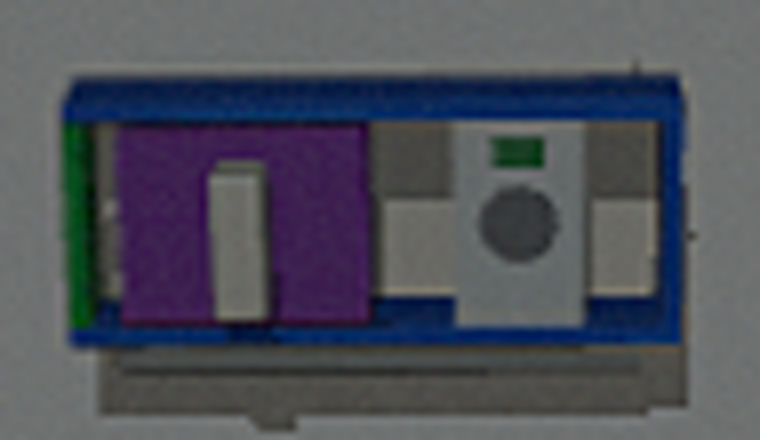

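```bash
cat > fit.py <<'E'
import numpy as np
from scipy.optimize import least_squares
t=np.radians(30)
def frame(yaw):
    c,s=np.cos(yaw),np.sin(yaw);Rz=np.array([[c,-s,0],[s,c,0],[0,0,1]])
    return Rz@np.array([[np.cos(t),0,-np.sin(t)],[0,1,0],[np.sin(t),0,np.cos(t)]])
def box(q,lo,hi):
    c=(np.array(lo)+hi)/2;h=(np.array(hi)-lo)/2
    d=np.abs(q-c)-h
    return np.linalg.norm(np.maximum(d,0),axis=1)+np.minimum(d.max(1),0)
def sdf(q,s):
    B=[((-48,-118,-8),(48,118,0)),((-48,-118,-8),(-40,118,46)),((40,-118,-8),(48,118,46)),((-48,110,-8),(48,118,46)),((-48,-118,-8),(48,-110,46))]
    yb=-110+30+24.5
    B+=[((-40,yb-24.5,0),(40,yb+24.5,46))]
    yc=62-s
    B+=[((-40,yc-48,0),(36,yc+48,46)),((-30,yc-10,46),(26,yc+10,76))]
    return np.min([box(q,np.array(a,float),np.array(b,float)) for a,b in B],axis=0)
def run(W,z,tag,s0=20,p0=None):
    P=W.reshape(-1,3)*1000;ok=(z.ravel()>0)
    p=np.array(p0 if p0 is not None else [650,-27,45,0,s0],float)
    for it in range(8):
        q=(P-p[:3])@frame(p[3])
        k=ok&(np.abs(q[:,0])<60)&(np.abs(q[:,1])<130)&(q[:,2]<85)&(q[:,2]>2)&(P[:,2]>32)
        Q=P[k]
        f=lambda p:sdf((Q-p[:3])@frame(p[3]),p[4])
        r=least_squares(f,p,loss='soft_l1',f_scale=1.5,x_scale=[1,1,1,.01,1]);p=r.x
    print(tag,np.round(p,4),'n',k.sum(),'med',np.median(np.abs(f(p))).round(2));return p
if __name__=="__main__":
    for n in("scene","top"):
        d=np.load(n+".npz");run(d["W"],d["z"],n)
E
python3 fit.py
```

```text
scene [ 6.548357e+02 -1.853420e+01  4.605220e+01 -1.160000e-02  1.239660e+01] n 4800 med 0.66
top [ 6.544765e+02 -1.963860e+01  4.581570e+01 -1.350000e-02  1.215020e+01] n 2155 med 1.23
```

```bash
cat > pl.py <<'E'
import numpy as np
from scipy.spatial.transform import Rotation as Rn
from fit import frame
TR=dict(o=np.array([.6547,-.0190,.0460]),yaw=-.0125)
def q2R(q):return Rn.from_quat([q[1],q[2],q[3],q[0]])
def tray_pt(p):return TR["o"]+frame(TR["yaw"])@(np.array(p,float)/1000)
def tray_rot(sy=-1):
    F=frame(TR["yaw"]);x=-F[:,2];y=sy*F[:,1];return Rn.from_matrix(np.c_[x,y,np.cross(x,y)])
def down_rot(ang):  # tool y at world angle ang (rad)
    x=np.array([0,0,-1.]);y=np.array([np.cos(ang),np.sin(ang),0]);return Rn.from_matrix(np.c_[x,y,np.cross(x,y)])
def plan(p,R,p1,R1,n,last=0):
    """n equal moving rows in rounded units"""
    w=(R.inv()*R1).as_rotvec();rows=[]
    for i in range(n):
        w=(R.inv()*R1).as_rotvec()/(n-i)
        d=R.inv().apply((p1-p)/(n-i))
        row=np.r_[np.round(d/.6,4),np.round(w/np.pi,4)]
        rows.append(row);p=p+R.apply(row[:3]*.6);R=R*Rn.from_rotvec(row[3:]*np.pi)
    return rows,p,R
def show(p1,R1,n,st=None):
    from plant import arm
    s=arm.read_state() if st is None else st
    p,R=np.array(s["tool_pos"]),q2R(s["tool_rot"])
    if R1 is None:R1=R
    print("t",round(s["time_s"],2),"dist mm",np.round((p1-p)*1000,1),"turn deg",np.round(np.degrees((R.inv()*R1).as_rotvec()),1))
    rows,pe,Re=plan(p,R,p1,R1,n)
    for r in rows:print(" ".join(f"{k}:{v:g}" for k,v in zip(("dx","dy","dz","wx","wy","wz"),r)))
    m=max(np.linalg.norm(r[:3])*600 for r in rows);a=max(np.linalg.norm(r[3:])*180 for r in rows);print("max",m,a)
E
python3 - <<'E'
import numpy as np
from fit import box
from scipy.optimize import least_squares
for n in("scene","top"):
    d=np.load(n+".npz");P=d["W"].reshape(-1,3)*1000;z=d["z"].ravel()
    for name,c,w in(("teal",(405,-227),40),("yel",(439,316),26)):
        p=np.array([*c,-.13,0.])
        for _ in range(5):
            k=(z>0)&(np.hypot(P[:,0]-p[0],P[:,1]-p[1])<52)&(P[:,2]>12)&(P[:,2]<95);Q=P[k]
            def f(p):
                c,s=np.cos(p[2]),np.sin(p[2]);X=Q[:,:2]-p[:2];q=np.c_[X@[c,s],X@[-s,c],Q[:,2]-p[3]]
                return np.minimum(box(q,np.array([-37,-w/2,0]),np.array([37,w/2,50.])),box(q,np.array([-30,-10,50.]),np.array([30,10,80.])))
            r=least_squares(f,p,loss='soft_l1',f_scale=1.5,x_scale=[1,1,.02,1]);p=r.x
        print(n,name,p.round(3),k.sum(),np.median(abs(f(p))).round(2))
from pl import *
# 70mm above bar
show(tray_pt([-2,49.7,125]),tray_rot(-1),24)
show(tray_pt([-2,49.7,125]),tray_rot(1),24)
E
```

```text
scene teal [ 4.04144e+02 -2.27245e+02 -1.23000e-01  9.78000e-01] 760 0.99
scene yel [ 4.39466e+02  3.17627e+02 -1.35000e-01 -2.51000e-01] 905 0.51
top teal [ 4.03357e+02 -2.27968e+02 -1.04000e-01  4.84000e-01] 361 1.05
top yel [ 4.37413e+02  3.16619e+02 -1.33000e-01 -1.30000e-01] 308 0.86
t 1.15 dist mm [ 346.5 -597.6  -49.7] turn deg [-20.1  29.7  -5.4]
dx:0.0034 dy:0.03 dz:-0.0375 wx:-0.0046 wy:0.0069 wz:-0.0012
dx:0.0041 dy:0.0305 dz:-0.0369 wx:-0.0046 wy:0.0069 wz:-0.0012
dx:0.0048 dy:0.0311 dz:-0.0364 wx:-0.0046 wy:0.0069 wz:-0.0012
dx:0.0055 dy:0.0316 dz:-0.0358 wx:-0.0046 wy:0.0069 wz:-0.0013
dx:0.0061 dy:0.0321 dz:-0.0353 wx:-0.0046 wy:0.0069 wz:-0.0012
dx:0.0068 dy:0.0327 dz:-0.0346 wx:-0.0047 wy:0.0069 wz:-0.0013
dx:0.0074 dy:0.0332 dz:-0.034 wx:-0.0046 wy:0.0069 wz:-0.0013
dx:0.008 dy:0.0337 dz:-0.0334 wx:-0.0047 wy:0.0069 wz:-0.0012
dx:0.0086 dy:0.0342 dz:-0.0327 wx:-0.0046 wy:0.0069 wz:-0.0013
dx:0.0091 dy:0.0347 dz:-0.032 wx:-0.0047 wy:0.0069 wz:-0.0012
dx:0.0097 dy:0.0353 dz:-0.0313 wx:-0.0046 wy:0.0068 wz:-0.0013
dx:0.0102 dy:0.0357 dz:-0.0305 wx:-0.0047 wy:0.0069 wz:
[... 1726 characters left out ...]
358 wy:-0.0017 wz:-0.0095
dx:0.0022 dy:-0.0376 dz:-0.0299 wx:0.0358 wy:-0.0017 wz:-0.0095
dx:0.0033 dy:-0.0406 dz:-0.0255 wx:0.0357 wy:-0.0018 wz:-0.0095
dx:0.0044 dy:-0.0431 dz:-0.0209 wx:0.0358 wy:-0.0018 wz:-0.0096
dx:0.0056 dy:-0.045 dz:-0.0159 wx:0.0357 wy:-0.0017 wz:-0.0096
dx:0.0069 dy:-0.0464 dz:-0.0108 wx:0.0358 wy:-0.0017 wz:-0.0095
dx:0.0083 dy:-0.0471 dz:-0.0056 wx:0.0357 wy:-0.0018 wz:-0.0095
dx:0.0097 dy:-0.0471 dz:-0.0004 wx:0.0358 wy:-0.0017 wz:-0.0096
dx:0.0111 dy:-0.0466 dz:0.0049 wx:0.0357 wy:-0.0018 wz:-0.0095
dx:0.0125 dy:-0.0454 dz:0.0099 wx:0.0358 wy:-0.0017 wz:-0.0096
dx:0.0139 dy:-0.0435 dz:0.0149 wx:0.0357 wy:-0.0018 wz:-0.0095
max 28.8922273284702 6.679528127046101
```

Emit:
{"api": "drive_tool", "payload": {
  "commands": [
    {"grip":1,"dx":0.003,"dy":0.03,"dz":-0.0375,"wx":-0.0046,"wy":0.0069,"wz":-0.0012},
    {"grip":1,"dx":0.004,"dy":0.0305,"dz":-0.037,"wx":-0.0046,"wy":0.0069,"wz":-0.0012},
    {"grip":1,"dx":0.005,"dy":0.031,"dz":-0.0365,"wx":-0.0046,"wy":0.0069,"wz":-0.0012},
    {"grip":1,"dx":0.0055,"dy":0.0315,"dz":-0.036,"wx":-0.0046,"wy":0.0069,"wz":-0.0012},
    {"grip":1,"dx":0.006,"dy":0.032,"dz":-0.0355,"wx":-0.0046,"wy":0.0069,"wz":-0.0012},
    {"grip":1,"dx":0.007,"dy":0.0325,"dz":-0.0345,"wx":-0.0046,"wy":0.0069,"wz":-0.0012},
    {"grip":1,"dx":0.0075,"dy":0.033,"dz":-0.034,"wx":-0.0046,"wy":0.0069,"wz":-0.0012},
    {"grip":1,"dx":0.008,"dy":0.0335,"dz":-0.0335,"wx":-0.0046,"wy":0.0069,"wz":-0.0012}
  ],
  "squeeze": 20
}}

```text
time_s: 1.82
tool_pos: [0.3611, 0.4291, 0.1866]
tool_rot: [-0.088, 0.761, -0.09, -0.636]
wrist_force: [0.4, 0.5, 0.0]
width: 0.0877
```

Emit:
{"api": "drive_tool", "payload": {
  "commands": [
    {"grip":1,"dx":0.0085,"dy":0.034,"dz":-0.0325,"wx":-0.0046,"wy":0.0069,"wz":-0.0012},
    {"grip":1,"dx":0.009,"dy":0.0345,"dz":-0.032,"wx":-0.0046,"wy":0.0069,"wz":-0.0012},
    {"grip":1,"dx":0.0095,"dy":0.035,"dz":-0.0315,"wx":-0.0046,"wy":0.0069,"wz":-0.0012},
    {"grip":1,"dx":0.01,"dy":0.0355,"dz":-0.0305,"wx":-0.0046,"wy":0.0069,"wz":-0.0012},
    {"grip":1,"dx":0.0105,"dy":0.036,"dz":-0.03,"wx":-0.0046,"wy":0.0069,"wz":-0.0012},
    {"grip":1,"dx":0.011,"dy":0.0365,"dz":-0.029,"wx":-0.0046,"wy":0.0069,"wz":-0.0012},
    {"grip":1,"dx":0.0115,"dy":0.037,"dz":-0.028,"wx":-0.0046,"wy":0.0069,"wz":-0.0012},
    {"grip":1,"dx":0.012,"dy":0.0375,"dz":-0.0275,"wx":-0.0046,"wy":0.0069,"wz":-0.0012}
  ]
}}

```text
time_s: 2.48
tool_pos: [0.4763, 0.2309, 0.1713]
tool_rot: [-0.046, 0.819, -0.049, -0.571]
wrist_force: [1.3, -0.0, 0.2]
width: 0.0875
```

```bash
python3 - <<'E'
from pl import *
show(tray_pt([-2,49.7,125]),tray_rot(-1),8)
from plant import arm
print(arm.read_state()["joint_positions"])
E
```

```text
t 2.48 dist mm [ 114.8 -199.4  -18. ] turn deg [-6.7  9.7 -1.9]
dx:0.0129 dy:0.0381 dz:-0.0264 wx:-0.0047 wy:0.0068 wz:-0.0013
dx:0.0133 dy:0.0385 dz:-0.0255 wx:-0.0047 wy:0.0068 wz:-0.0013
dx:0.0137 dy:0.0389 dz:-0.0247 wx:-0.0046 wy:0.0068 wz:-0.0013
dx:0.014 dy:0.0394 dz:-0.0238 wx:-0.0047 wy:0.0068 wz:-0.0013
dx:0.0143 dy:0.0398 dz:-0.0229 wx:-0.0046 wy:0.0067 wz:-0.0013
dx:0.0147 dy:0.0401 dz:-0.022 wx:-0.0047 wy:0.0068 wz:-0.0013
dx:0.0149 dy:0.0405 dz:-0.0211 wx:-0.0046 wy:0.0067 wz:-0.0014
dx:0.0152 dy:0.0409 dz:-0.0202 wx:-0.0047 wy:0.0068 wz:-0.0013
max 28.868543433987107 1.506203173545986
[ 1.0399039  -0.03309069 -0.788492    0.49189249 -0.71792392  0.0367575 ]
```

Emit:
{"api": "drive_tool", "payload": {
  "commands": [
    {"grip":1,"dx":0.013,"dy":0.038,"dz":-0.0265,"wx":-0.0047,"wy":0.0068,"wz":-0.0013},
    {"grip":1,"dx":0.0135,"dy":0.0385,"dz":-0.0255,"wx":-0.0047,"wy":0.0068,"wz":-0.0013},
    {"grip":1,"dx":0.0135,"dy":0.039,"dz":-0.0245,"wx":-0.0047,"wy":0.0068,"wz":-0.0013},
    {"grip":1,"dx":0.014,"dy":0.0395,"dz":-0.024,"wx":-0.0047,"wy":0.0068,"wz":-0.0013},
    {"grip":1,"dx":0.0145,"dy":0.0395,"dz":-0.023,"wx":-0.0047,"wy":0.0067,"wz":-0.0013},
    {"grip":1,"dx":0.0145,"dy":0.04,"dz":-0.022,"wx":-0.0047,"wy":0.0067,"wz":-0.0013},
    {"grip":1,"dx":0.015,"dy":0.0405,"dz":-0.021,"wx":-0.0047,"wy":0.0067,"wz":-0.0013},
    {"grip":1,"dx":0.015,"dy":0.041,"dz":-0.02,"wx":-0.0047,"wy":0.0068,"wz":-0.0013}
  ]
}}

```text
time_s: 3.15
tool_pos: [0.5916, 0.0321, 0.1555]
tool_rot: [-0.003, 0.865, -0.005, -0.502]
wrist_force: [-1.6, -3.1, -3.4]
width: 0.0874
```

```bash
python3 - <<'E'
from pl import *
from h import *
from fit import run
c=arm.camera("wrist");cv2.imwrite("pics/c_w.png",c["image"])
run(full(c),c["z_map"],"wrist",p0=[654.7,-19,46,-.0125,12])
show(tray_pt([-2,49.7,52]),tray_rot(-1),5)
print(arm.read_state()["joint_positions"])
E
```

```text
wrist [ 6.554437e+02 -1.686200e+01  4.576480e+01 -9.500000e-03  1.210860e+01] n 35627 med 0.39
t 3.2 dist mm [ 34.1   5.5 -65.6] turn deg [-0.3  0.2 -0.2]
dx:0.0246 dy:-0.0021 dz:0.001 wx:-0.0003 wy:0.0002 wz:-0.0003
dx:0.0246 dy:-0.002 dz:0.001 wx:-0.0003 wy:0.0002 wz:-0.0002
dx:0.0246 dy:-0.002 dz:0.0011 wx:-0.0003 wy:0.0002 wz:-0.0003
dx:0.0246 dy:-0.002 dz:0.0011 wx:-0.0003 wy:0.0003 wz:-0.0002
dx:0.0247 dy:-0.0021 dz:0.0011 wx:-0.0003 wy:0.0002 wz:-0.0003
max 14.888102632639258 0.08442748367682174
[ 0.28470974 -0.01694317 -1.01609532  1.12796426 -0.16610128  0.18349418]
```

View pics/c_w.png

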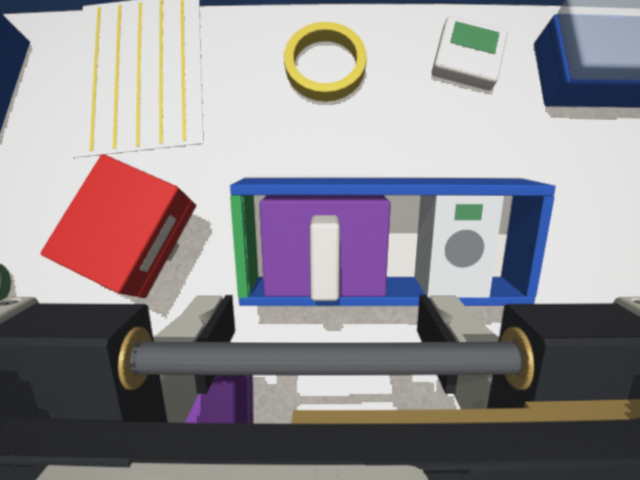

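Emit:
{"api": "drive_tool", "payload": {
  "commands": [
    {"grip":0.5,"dx":0.02,"dy":-0.0025,"dz":0.001},
    {"grip":0.2,"dx":0.02,"dy":-0.0025,"dz":0.001},
    {"grip":0.2,"dx":0.02,"dy":-0.0025,"dz":0.001},
    {"grip":0.2,"dx":0.02,"dy":-0.0025,"dz":0.001},
    {"grip":0.2,"dx":0.02,"dy":-0.0015,"dz":0.001},
    {"grip":0.2,"dx":0.02},
    {"grip":0.2},
    {"grip":0.2}
  ]
}}

```text
schema error: expected keys grip, dx, dy, dz, wx, wy, wz
```

```bash
sed -i 's/^TR=.*/TR=dict(o=np.array([.6550,-.0180,.0459]),yaw=-.0115)/' pl.py; python3 - <<'E'
from pl import *
from plant import arm
s=arm.read_state();R=q2R(s["tool_rot"])
print((frame(TR["yaw"]).T@(s["tool_pos"]-TR["o"])*1000).round(1),s["joint_positions"].round(3),s["wrist_force"].round(1),np.degrees((R.inv()*tray_rot()).as_rotvec()).round(2))
E
```

```text
[  1.1  42.8 126.1] [ 0.285 -0.017 -1.016  1.128 -0.166  0.183] [2.  0.  0.4] [-0.32  0.2  -0.26]
```

Emit:
{"api": "drive_tool", "payload": {
  "commands": [
    {"grip":0.5,"dx":0.02,"dy":-0.003,"dz":0.001,"wx":0,"wy":0,"wz":0},
    {"grip":0.2,"dx":0.02,"dy":-0.003,"dz":0.001,"wx":0,"wy":0,"wz":0},
    {"grip":0.2,"dx":0.02,"dy":-0.003,"dz":0.001,"wx":0,"wy":0,"wz":0},
    {"grip":0.2,"dx":0.02,"dy":-0.003,"dz":0.001,"wx":0,"wy":0,"wz":0},
    {"grip":0.2,"dx":0.02,"dy":0,"dz":0.001,"wx":0,"wy":0,"wz":0},
    {"grip":0.2,"dx":0.022,"dy":0,"dz":0,"wx":0,"wy":0,"wz":0},
    {"grip":0.2,"dx":0,"dy":0,"dz":0,"wx":0,"wy":0,"wz":0},
    {"grip":0.2,"dx":0,"dy":0,"dz":0,"wx":0,"wy":0,"wz":0}
  ]
}}

```text
time_s: 3.87
tool_pos: [0.6294, 0.0408, 0.1145]
tool_rot: [-0.001, 0.854, -0.007, -0.52]
wrist_force: [0.1, 0.1, -0.4]
width: 0.0526
```

```bash
cat > st.py <<'E'
from pl import *
from plant import arm
s=arm.read_state();R=q2R(s["tool_rot"]);F=frame(TR["yaw"])
print("t",round(s["time_s"],2),"tray",(F.T@(s["tool_pos"]-TR["o"])*1000).round(1),"world",(s["tool_pos"]*1000).round(1),"q",s["joint_positions"].round(3),"F tray",(F.T@s["wrist_force"]).round(1),"turn to tray",np.degrees((R.inv()*tray_rot()).as_rotvec()).round(2),"w",round(s["width"]*1000,1))
E
python3 st.py
```

```text
t 3.87 tray [11.6 58.5 72.5] world [629.4  40.8 114.5] q [ 0.06   0.109 -0.989  1.666 -0.038 -0.157] F tray [-0.1  0.1 -0.4] turn to tray [ 0.1   2.62 -0.28] w 52.6
```

```bash
cat > data.py <<'E'
import numpy as np
D=[([1.48808249,.359405717,.0110501119,-.000337137,-1.22410102,-.288111675],[.24444399,.62861191,.20200908],[.12980116,-.69492811,.13099196,.69503071]),
([1.0399039,-.03309069,-.788492,.49189249,-.71792392,.0367575],[.4763,.2309,.1713],[-.046,.819,-.049,-.571]),
([.28470974,-.01694317,-1.01609532,1.12796426,-.16610128,.18349418],[.5916,.0321,.1555],[-.003,.865,-.005,-.502])]
from plant import arm
s=arm.read_state();D.append((list(s["joint_positions"]),list(s["tool_pos"]),list(s["tool_rot"])))
print(s["joint_efforts"])
import json;json.dump(D,open("D.json","w"))
E
python3 data.py
cat > kin.py <<'E'
import numpy as np,json,itertools,sys
from scipy.optimize import least_squares
from scipy.spatial.transform import Rotation as Rn
D=json.load(open("D.json"))
Q=np.array([d[0] for d in D]);P=np.array([d[1] for d in D]);RR=Rn.from_quat([[d[2][1],d[2][2],d[2][3],d[2][0]] for d in D]).as_matrix()
def dh(a,al,d,th):
    n=len(th);c,s=np.cos(th),np.sin(th);ca,sa=np.cos(al),np.sin(al)
    T=np.zeros((n,4,4));T[:,0]=np.c_[c,-s*ca,s*sa,a*c];T[:,1]=np.c_[s,c*ca,-c*sa,a*s];T[:,2,1]=sa;T[:,2,2]=ca;T[:,2,3]=d;T[:,3,3]=1;return T
# final: tool x along z6 -> fixed map
M=np.eye(4);M[:3,:3]=np.array([[0,1,0],[0,0,1],[1,0,0]]).T if 0 else np.array([[0,0,1],[0,1,0],[1,0,0]])*np.array([1,1,1])
M[:3,:3]=np.c_[[0,0,1],[1,0,0],[0,1,0]]
def fk(x,al,q):
    off=x[:6];d=x[6:12];a=x[12:17];T=np.tile(np.eye(4),(len(q),1,1))
    for i in range(6):
        T=T@dh(a[i] if i<5 else 0,al[i] if i<5 else 0,d[i],q[:,i]+off[i])
    return T@M
def res(x,al):
    T=fk(x,al,Q)
    return np.r_[((T[:,:3,3]-P)*10).ravel(),((T[:,:3,:3]-RR)).ravel()*2,x[6:17]*.003]
if __name__=="__main__":
    h=np.pi/2;rng=np.random.default_rng(0);out=[]
    for k,al in enumerate(itertools.product([h,-h],[0,np.pi],[0,np.pi,h,-h],[h,-h,0,np.pi],[h,-h])):
        best=None
        for _ in range(12):
            x0=np.r_[rng.choice([-h,0,h,np.pi],6)+rng.normal(0,.2,6),rng.normal(0,.2,11)]
            r=least_squares(res,x0,args=(al,),max_nfev=80)
            if best is None or r.cost<best.cost:best=r
        out.append((best.cost,al,best.x))
    out.sort(key=lambda o:o[0])
    for o in out[:6]:print(o[0],np.round(np.array(o[1])/h),o[2].round(3))
    import pickle;pickle.dump(out[:10],open("kin.pkl","wb"))
E
time python3 kin.py
```

```text
[ -0.53297393 -30.46437621  22.72098899  -0.36097789  -0.27481902
  -0.0341213 ]
Still running in the background as job /tmp/bash_jobs.1000/d4ddd5f6a31a (pid 768). You'll get a notice when it ends.
```

Edit , replacing
```

```
with
```

```

```bash
kill -- -$(cat /tmp/bash_jobs.1000/d4ddd5f6a31a/pid); nproc; python3 - <<'E'
s=open("kin.py").read()
i=s.index('if __name__')
s=s[:i]+'''
h=np.pi/2
def work(a):
    k,al=a;rng=np.random.default_rng(k);best=None
    for _ in range(8):
        x0=np.r_[rng.choice([-h,0,h,np.pi],6)+rng.normal(0,.2,6),rng.normal(0,.2,11)]
        r=least_squares(res,x0,args=(al,),max_nfev=40)
        if best is None or r.cost<best.cost:best=r
    return (best.cost,al,best.x)
if __name__=="__main__":
    from multiprocessing import Pool
    A=list(enumerate(itertools.product([h,-h],[0,np.pi],[0,np.pi,h,-h],[h,-h],[h,-h])))
    with Pool() as p:out=p.map(work,A,chunksize=1)
    out.sort(key=lambda o:o[0])
    for o in out[:6]:print(o[0],np.round(np.array(o[1])/h),o[2].round(3))
    import pickle;pickle.dump(out[:10],open("kin.pkl","wb"))
'''
open("kin.py","w").write(s)
E
time OMP_NUM_THREADS=1 timeout 560 python3 kin.py
```

```text
4
1.402751584829171 [ 1.  2. -1.  1.  1.] [ 3.723  8.175  5.409  4.46   1.192  2.158 -2.002 -0.396  0.395  1.536
 -0.444  0.466  1.317  1.429  0.352 -0.501  0.108]
1.4027515848468435 [ 1.  2. -1. -1. -1.] [-2.56   5.034  2.268  1.318  1.192 -0.983 -2.002 -0.396  0.395  1.536
 -0.444  0.466  1.318 -1.429  0.351  0.501 -0.108]
1.402751585023809 [ 1.  2. -1.  1. -1.] [-2.56   1.892 -0.874 -1.823  4.334 -0.983 -2.002 -0.395  0.396  1.536
 -0.444  0.466  1.317  1.429  0.352 -0.501 -0.108]
1.402751585291008 [-1.  2. -1.  1. -1.] [ 0.581 -1.25  -0.874  4.46   4.334  5.3   -2.002 -0.396  0.395  1.536
 -0.444  0.466 -1.317  1.429  0.352 -0.501 -0.108]
1.4027515853015464 [-1.  2.  1.  1. -1.] [ 0.582  1.892 -0.874  1.318 -1.949 -0.983 -2.002 -0.396  0.395  1.536
 -0.444  0.466 -1.318 -1.429 -0.351 -0.501 -0.108]
1.402751585429337 [ 1.  2. -1. -1.  1.] [-2.56  -1.25  -4.016  1.318  4.334  2.158 -2.002 -0.395  0.396  1.536
 -0.444  0.466  1.318 -1.429  0.351  0.501  0.108]
real	1m1.293s
user	3m47.078s
sys	0m0.373s
```

```bash
python3 - <<'E'
s=open("kin.py").read()
s=s.replace("def fk(x,al,q):","M2=np.eye(4);M2[:3,:3]=np.c_[[0,0,-1],[1,0,0],[0,-1,0]]\ndef fk(x,al,q):\n    q=q.copy();q[:,0]*=al[6];MM=M if al[5]>0 else M2").replace("return T@M\n","return T@MM\n")
s=s.replace("itertools.product([h,-h],[0,np.pi],[0,np.pi,h,-h],[h,-h],[h,-h])","itertools.product([h],[0,np.pi,h],[0,np.pi,h],[h,0,np.pi],[h],[1,-1],[1,-1])").replace("range(8)","range(30)").replace("max_nfev=40","max_nfev=60").replace("*.003","*.001")
s=s.replace("np.round(np.array(o[1])/h)","np.round(np.array(o[1]),1)")
open("kin.py","w").write(s)
E
time OMP_NUM_THREADS=1 timeout 570 python3 kin.py
```

```text
0.00026443667927783445 [ 1.6  3.1  1.6  1.6  1.6 -1.   1. ] [ 3.151e+00  4.673e+00 -4.000e-02 -3.140e+00 -3.143e+00 -9.000e-03
  8.500e-02 -1.300e-02  1.300e-02 -4.040e-01  1.720e-01 -4.100e-01
 -1.900e-02 -6.570e-01 -4.700e-02 -3.000e-03 -2.500e-02]
0.28071311311265035 [ 1.6  1.6  1.6  1.6  1.6  1.  -1. ] [ 0.137 -1.063  2.631  2.127 -3.076 -0.345  2.008 -1.478  1.058 -0.088
  0.098  1.506  0.899  0.087  1.225  0.24   0.479]
0.46631945224834076 [ 1.6  1.6  1.6  1.6  1.6 -1.   1. ] [ 2.142 -1.771 -0.179 -3.142  3.073 -0.58  -0.37  -0.243  0.452 -0.543
  0.18  -0.408  0.221 -1.147 -0.247 -0.228 -0.1  ]
0.7521483169461559 [ 1.6  1.6  1.6  3.1  1.6 -1.  -1. ] [ 3.577  2.661 -0.047  3.666  5.053 -0.62   0.509  0.388 -0.725 -0.061
  0.062  0.916  0.545  0.438  0.613  1.061 -0.206]
0.9768745499402872 [ 1.6  3.1  1.6  1.6  1.6  1.  -1. ] [ 2.565  5.968  4.526  2.961  2.888 -0.12   0.853  0.105 -0.103 -0.026
  0.059  1.394  0.931 -0.204  0.628 -0.108  0.093]
1.0627858182107788 [ 1.6  0.   1.6  1.6  1.6 -1.   1. ] [ 0.629 -1.69  -0.09  -3.106  2.908 -0.646  1.43   0.198  0.213  0.124
  0.112 -0.12   0.235  1.464 -0.238  0.092  0.031]
real	8m50.981s
user	31m23.945s
sys	0m0.442s
```

```bash
cat > fixd.py <<'E'
import json
from pl import *
D=json.load(open("D.json"))
R=tray_rot()*Rn.from_rotvec(np.radians([-.32,.2,-.26])).inv();q=R.as_quat()
D[2][1]=list(tray_pt([1.1,42.8,126.1]));D[2][2]=[q[3],q[0],q[1],q[2]]
json.dump(D,open("D.json","w"))
E
python3 fixd.py
cat > ex.py <<'E'
from ik import *
from pl import *
print(r.cost,Y.round(4));T=fk(X,AL,Q);print(((T[:,:3,3]-P)*1000).round(1))
def tilt(th,sy=-1):  # tool tilt th deg outward from vertical, about tray y
    F=frame(TR["yaw"]);y=F[:,1];x=Rn.from_rotvec(-np.radians(th)*y).apply([0,0,-1.]);yy=sy*y
    return Rn.from_matrix(np.c_[x,yy,np.cross(x,yy)])
if __name__=="__main__":
    from multiprocessing import Pool
    jobs=[(th,pt) for th in(30,20,15,10,0) for pt in([-2,56,125],[-2,56,60],[0,-8.5,130],[0,-8.5,60],[0,-95,130],[0,-95,60])]
    def w(j):
        th,pt=j;F=frame(TR["yaw"])
        g=tray_pt(pt)
        return [(j,q.round(2).tolist(),round(float(margin(q)),3)) for q in iks(g,tilt(th).as_matrix(),25) if margin(q)>-.3]
    with Pool() as p:
        for o in p.map(w,jobs,chunksize=1):
            for l in o:print(*l)
            if not o:print("none")
E
python3 ex.py
```

```text
6.243856117648017e-07 [ 0.1986 -0.6017 -0.     -0.4636  0.1918 -0.4015]
[[ 0.  0.  0.]
 [-0. -0. -0.]
 [ 0.  0.  0.]
 [-0.  0.  0.]]
(30, [-2, 56, 125]) [0.26, -0.02, -1.04, 1.26, -0.14, 0.08] -0.016
none
(30, [0, -8.5, 130]) [0.24, -0.03, -0.99, 0.92, -0.16, 0.44] 0.027
none
(30, [0, -95, 130]) [0.17, -0.01, -0.85, 0.41, -0.23, 1.01] 0.174
none
(20, [-2, 56, 125]) [0.5, 0.06, -0.69, 0.33, -0.54, 0.8] 0.334
(20, [-2, 56, 60]) [0.45, 0.18, -0.73, 0.42, -0.38, 0.74] 0.295
(20, [0, -8.5, 130]) [0.37, 0.05, -0.65, 0.24, -0.56, 1.0] 0.367
(20, [0, -8.5, 60]) [0.33, 0.18, -0.69, 0.31, -0.39, 0.96] 0.335
(20, [0, -95, 130]) [0.18, 0.07, -0.58, 0.12, -0.58, 1.29] 0.437
(20, [0, -95, 60]) [0.17, 0.2, -0.6, 0.14, -0.43, 1.27] 0.419
(15, [-2, 56, 125]) [0.48, 0.11, -0.56, 0.19, -0.69, 0.95] 0.463
(15, [-2, 56, 60]) [0.44, 0.22, -0.57, 0.22, -0.55, 0.94] 0.448
(15, [0, -8.5, 130]) [0.35, 0.1, -0.53, 0.14, -0.7, 1.11] 0.485
(15, [0, -8.5, 60]) [0.32, 0.22, -0.55, 0.16, -0.56, 1.11] 0.472
(15, [0, -95, 130]) [0.17, 0.11, -0.48, 0.07, -0.72, 1.34] 0.536
(15, [0, -95, 60]) [0.16, 0.24, -0.49, 0.08, -0.58, 1.34] 0.526
(10, [-2, 56, 125]) [0.45, 0.15, -0.44, 0.11, -0.82, 1.04] 0.576
(10, [-2, 56, 60]) [0.42, 0.26, -0.45, 0.11, -0.7, 1.06] 0.571
(10, [0, -8.5, 130]) [0.33, 0.15, -0.43, 0.08, -0.83, 1.18] 0.59
(10, [0, -8.5, 60]) [0.31, 0.26, -0.44, 0.08, -0.71, 1.19] 0.584
(10, [0, -95, 130]) [0.16, 0.16, -0.39, 0.04, -0.84, 1.38] 0.627
(10, [0, -95, 60]) [0.15, 0.28, -0.4, 0.04, -0.72, 1.38] 0.622
(0, [-2, 56, 125]) [0.39, 0.26, -0.25, 0.0, -1.06, 1.16] 0.774
(0, [-2, 56, 60]) [0.37, 0.36, -0.24, 0.0, -0.97, 1.19] 0.779
(0, [0, -8.5, 130]) [0.29, 0.25, -0.24, 0.0, -1.07, 1.27] 0.777
(0, [0, -8.5, 60]) [0.27, 0.36, -0.24, 0.0, -0.97, 1.29] 0.781
(0, [0, -95, 130]) [0.14, 0.27, -0.22, 0.0, -1.08, 1.42] 0.796
(0, [0, -95, 60]) [0.13, 0.37, -0.22, 0.0, -0.98, 1.43] 0.801
```

Emit:
{"api": "drive_tool", "payload": {
  "commands": [
    {"grip":0.2,"dx":-0.005,"dy":0,"dz":0,"wx":0,"wy":-0.006,"wz":0},
    {"grip":0.2,"dx":-0.005,"dy":0,"dz":0,"wx":0,"wy":-0.006,"wz":0},
    {"grip":0.2,"dx":-0.005,"dy":0,"dz":0,"wx":0,"wy":-0.008,"wz":0},
    {"grip":0.2,"dx":-0.005,"dy":0,"dz":0,"wx":0,"wy":-0.008,"wz":0},
    {"grip":0.2,"dx":-0.005,"dy":0,"dz":0,"wx":0,"wy":-0.008,"wz":0},
    {"grip":0.2,"dx":-0.005,"dy":0,"dz":0,"wx":0,"wy":-0.008,"wz":0},
    {"grip":0.2,"dx":0,"dy":0,"dz":0,"wx":0,"wy":-0.008,"wz":0},
    {"grip":0.2,"dx":0,"dy":0,"dz":0,"wx":0,"wy":-0.008,"wz":0}
  ]
}}

```text
time_s: 4.53
tool_pos: [0.6478, 0.031, 0.1425]
tool_rot: [0.002, 0.829, -0.013, -0.56]
wrist_force: [0.7, -1.1, -0.1]
width: 0.0532
```

```bash
python3 st.py
```

```text
t 4.53 tray [41.6 48.9 87.5] world [647.8  31.  142.5] q [ 0.441  0.149 -0.652  0.416 -0.466  0.769] F tray [ 0.6 -1.1 -0.4] turn to tray [ 0.    8.05 -1.16] w 53.2
```

```bash
cat >> pl.py <<'E'
def tilt(th,sy=-1,yaw=None):
    F=frame(TR["yaw"] if yaw is None else yaw);y=F[:,1];x=Rn.from_rotvec(-np.radians(th)*y).apply([0,0,-1.]);yy=sy*y
    return Rn.from_matrix(np.c_[x,yy,np.cross(x,yy)])
def grasp_tray(pt,th,sy=-1):
    R=tilt(th,sy);return tray_pt(pt)+R.apply([.019,0,0]),R
E
python3 - <<'E'
from pl import *
show(*grasp_tray([-2,49.7,70],18),8)
E
```

```text
t 4.53 dist mm [-23.1   1.  -55. ] turn deg [-0.1 -3.9 -1.1]
dx:0.0088 dy:-0.0003 dz:0.0088 wx:-0.0001 wy:-0.0027 wz:-0.0008
dx:0.0089 dy:-0.0003 dz:0.0087 wx:-0.0001 wy:-0.0027 wz:-0.0008
dx:0.009 dy:-0.0003 dz:0.0086 wx:-0.0001 wy:-0.0028 wz:-0.0008
dx:0.009 dy:-0.0003 dz:0.0085 wx:-0.0001 wy:-0.0027 wz:-0.0008
dx:0.0091 dy:-0.0002 dz:0.0084 wx:-0.0001 wy:-0.0028 wz:-0.0008
dx:0.0092 dy:-0.0002 dz:0.0084 wx:-0.0001 wy:-0.0027 wz:-0.0008
dx:0.0093 dy:-0.0002 dz:0.0083 wx:-0 wy:-0.0028 wz:-0.0008
dx:0.0093 dy:-0.0003 dz:0.0082 wx:-0.0001 wy:-0.0027 wz:-0.0008
max 7.4800534757446755 0.5244768822360047
```

Emit:
{"api": "drive_tool", "payload": {
  "commands": [
    {"grip":0.2,"dx":0.009,"dy":0,"dz":0.009,"wx":0,"wy":-0.003,"wz":-0.001},
    {"grip":0.2,"dx":0.009,"dy":0,"dz":0.009,"wx":0,"wy":-0.003,"wz":-0.001},
    {"grip":0.2,"dx":0.009,"dy":0,"dz":0.0085,"wx":0,"wy":-0.003,"wz":-0.001},
    {"grip":0.2,"dx":0.009,"dy":-0.001,"dz":0.0085,"wx":0,"wy":-0.003,"wz":-0.001},
    {"grip":0.2,"dx":0.009,"dy":-0.001,"dz":0.0085,"wx":0,"wy":-0.003,"wz":-0.001},
    {"grip":0.2,"dx":0.009,"dy":0,"dz":0.0085,"wx":0,"wy":-0.003,"wz":-0.001},
    {"grip":0.2,"dx":0.009,"dy":0,"dz":0.008,"wx":0,"wy":-0.003,"wz":0},
    {"grip":0.2,"dx":0.009,"dy":0,"dz":0.008,"wx":0,"wy":-0.002,"wz":0}
  ]
}}

```text
time_s: 5.2
tool_pos: [0.6248, 0.029, 0.0864]
tool_rot: [-0.005, 0.808, -0.008, -0.589]
wrist_force: [0.6, 0.1, 0.3]
width: 0.0526
```

```bash
python3 st.py; python3 - <<'E'
from pl import *
show(*grasp_tray([-2,49.7,70],18),3)
E
```

```text
t 5.2 tray [-6.4 46.7 50.4] world [624.8  29.   86.4] q [ 0.433  0.212 -0.67   0.33  -0.43   0.837] F tray [ 0.6  0.2 -0. ] turn to tray [-0.35 12.2  -0.26] w 52.6
t 5.2 dist mm [-0.1  3.   1.1] turn deg [-0.4  0.2 -0.2]
dx:-0.0006 dy:-0.0017 dz:-0.0001 wx:-0.0007 wy:0.0004 wz:-0.0004
dx:-0.0006 dy:-0.0017 dz:-0.0001 wx:-0.0007 wy:0.0004 wz:-0.0004
dx:-0.0006 dy:-0.0017 dz:-0.0001 wx:-0.0007 wy:0.0003 wz:-0.0005
max 1.0833282051160673 0.16398780442459737
```

Emit:
{"api": "drive_tool", "payload": {
  "commands": [
    {"grip":0.2,"dx":-0.001,"dy":-0.0025,"dz":0,"wx":-0.001,"wy":0,"wz":-0.001},
    {"grip":-0.2,"dx":-0.001,"dy":-0.0025,"dz":0,"wx":-0.001,"wy":0,"wz":0},
    {"grip":-1,"dx":0,"dy":0,"dz":0,"wx":0,"wy":0,"wz":0},
    {"grip":-1,"dx":0,"dy":0,"dz":0,"wx":0,"wy":0,"wz":0},
    {"grip":-1,"dx":0,"dy":0,"dz":0,"wx":0,"wy":0,"wz":0},
    {"grip":-1,"dx":0,"dy":0,"dz":0,"wx":0,"wy":0,"wz":0},
    {"grip":-1,"dx":0,"dy":0,"dz":0,"wx":0,"wy":0,"wz":0},
    {"grip":-1,"dx":0,"dy":0,"dz":0,"wx":0,"wy":0,"wz":0}
  ],
  "squeeze": 20
}}

```text
time_s: 5.87
tool_pos: [0.6248, 0.0325, 0.0884]
tool_rot: [-0.003, 0.808, -0.005, -0.589]
wrist_force: [-0.3, 1.7, 1.1]
width: 0.0175
```

```bash
python3 st.py
```

```text
t 5.87 tray [-5.3 50.1 52.2] world [624.8  32.5  88.4] q [ 0.438  0.209 -0.666  0.324 -0.433  0.845] F tray [0.3 1.7 1.1] turn to tray [ 1.000e-02  1.212e+01 -2.000e-02] w 17.5
```

Emit:
{"api": "drive_tool", "payload": {
  "commands": [
    {"grip":-1,"dx":0,"dy":-0.0025,"dz":0,"wx":0,"wy":0,"wz":0},
    {"grip":-1,"dx":0,"dy":-0.0025,"dz":0,"wx":0,"wy":0,"wz":0},
    {"grip":-1,"dx":0,"dy":-0.0025,"dz":0,"wx":0,"wy":0,"wz":0},
    {"grip":-1,"dx":0,"dy":-0.0025,"dz":0,"wx":0,"wy":0,"wz":0},
    {"grip":-1,"dx":0,"dy":-0.0025,"dz":0,"wx":0,"wy":0,"wz":0},
    {"grip":-1,"dx":0,"dy":-0.0025,"dz":0,"wx":0,"wy":0,"wz":0},
    {"grip":-1,"dx":0,"dy":-0.001,"dz":0,"wx":0,"wy":0,"wz":0},
    {"grip":-1,"dx":0,"dy":0,"dz":0,"wx":0,"wy":0,"wz":0}
  ]
}}

```text
time_s: 6.53
tool_pos: [0.6245, 0.0406, 0.0888]
tool_rot: [-0.003, 0.808, -0.006, -0.589]
wrist_force: [-1.0, -6.4, 7.3]
width: 0.0176
```

```bash
python3 st.py
```

```text
t 6.53 tray [-5.5 58.3 52.7] world [624.5  40.6  88.8] q [ 0.453  0.209 -0.669  0.336 -0.436  0.818] F tray [ 2.8 -6.5  6.8] turn to tray [-0.02 12.17 -0.13] w 17.6
```

Emit:
{"api": "drive_tool", "payload": {
  "commands": [
    {"grip":-1,"dx":0,"dy":-0.002,"dz":0,"wx":0,"wy":0,"wz":-0.0003},
    {"grip":-1,"dx":0,"dy":-0.0015,"dz":0,"wx":0,"wy":0,"wz":-0.0003},
    {"grip":-1,"dx":0,"dy":-0.0015,"dz":0,"wx":0,"wy":0,"wz":0},
    {"grip":-1,"dx":0,"dy":-0.001,"dz":0,"wx":0,"wy":0,"wz":0},
    {"grip":-1,"dx":0,"dy":-0.001,"dz":0,"wx":0,"wy":0,"wz":0},
    {"grip":-1,"dx":0,"dy":-0.001,"dz":0,"wx":0,"wy":0,"wz":0},
    {"grip":-1,"dx":0,"dy":0,"dz":0,"wx":0,"wy":0,"wz":0},
    {"grip":-1,"dx":0,"dy":0,"dz":0,"wx":0,"wy":0,"wz":0}
  ]
}}

```text
time_s: 7.2
tool_pos: [0.6247, 0.0455, 0.0887]
tool_rot: [-0.004, 0.808, -0.005, -0.589]
wrist_force: [-0.7, -6.5, 6.6]
width: 0.0177
```

```bash
python3 st.py
```

```text
t 7.2 tray [-5.5 63.1 52.6] world [624.7  45.5  88.7] q [ 0.461  0.21  -0.668  0.337 -0.436  0.81 ] F tray [ 2.7 -6.5  6. ] turn to tray [-0.04 12.17 -0.02] w 17.7
```

Emit:
{"api": "drive_tool", "payload": {
  "commands": [
    {"grip":-1,"dx":0,"dy":-0.001,"dz":0,"wx":0,"wy":0,"wz":0},
    {"grip":-1,"dx":0,"dy":-0.001,"dz":0,"wx":0,"wy":0,"wz":0},
    {"grip":-1,"dx":0,"dy":-0.001,"dz":0,"wx":0,"wy":0,"wz":0},
    {"grip":-1,"dx":0,"dy":-0.001,"dz":0,"wx":0,"wy":0,"wz":0},
    {"grip":-1,"dx":0,"dy":-0.001,"dz":0,"wx":0,"wy":0,"wz":0},
    {"grip":-1,"dx":0,"dy":0,"dz":0,"wx":0,"wy":0,"wz":0},
    {"grip":-1,"dx":0,"dy":0,"dz":0,"wx":0,"wy":0,"wz":0},
    {"grip":-1,"dx":0,"dy":0,"dz":0,"wx":0,"wy":0,"wz":0}
  ]
}}

```text
time_s: 7.87
tool_pos: [0.6243, 0.0461, 0.0887]
tool_rot: [-0.003, 0.808, -0.007, -0.59]
wrist_force: [4.8, -19.7, 8.5]
width: 0.0176
```

```bash
python3 st.py;  python3 - <<'E'
from h import *
c=arm.camera("scene");a=c["image"]
cv2.imwrite("pics/d1.png",cv2.resize(a[225:360,200:345],None,fx=5,fy=4.4,interpolation=cv2.INTER_CUBIC))
E
```

```text
t 7.87 tray [-5.8 63.7 52.8] world [624.3  46.1  88.7] q [ 0.463  0.21  -0.669  0.341 -0.439  0.802] F tray [  8.6 -19.7   4.9] turn to tray [-0.1  12.25 -0.19] w 17.6
```

View pics/d1.png

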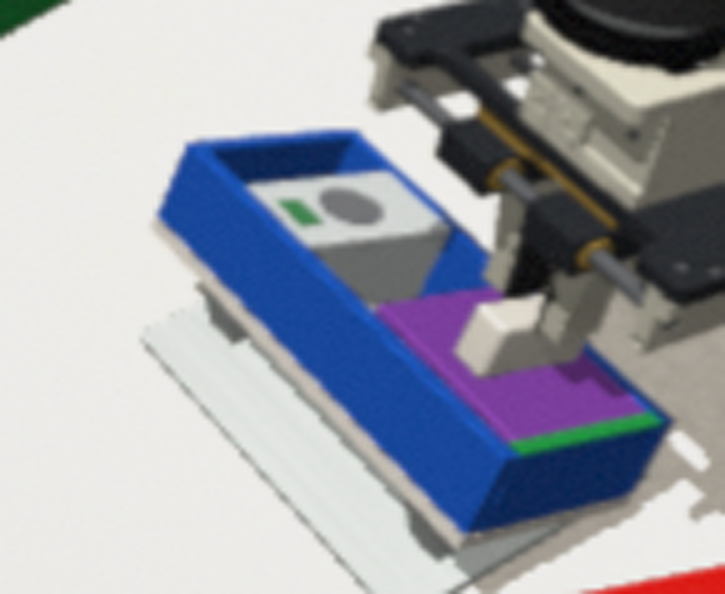

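```bash
sed -i 's/^TR=.*/TR=dict(o=np.array([.6551,-.0167,.0459]),yaw=-.0105)/' pl.py
cat >> pl.py <<'E'
def grasp_bench(x,y,yaw,h,th,sy=-1):
    "filler standing at x,y mm, long axis at yaw; grasp point height h mm; tool tilt th about filler y"
    c,s=np.cos(yaw),np.sin(yaw);yv=np.array([-s,c,0]);xv=Rn.from_rotvec(-np.radians(th)*yv).apply([0,0,-1.]);yy=sy*yv
    R=Rn.from_matrix(np.c_[xv,yy,np.cross(xv,yy)]);return np.array([x,y,h])/1000+R.apply([.019,0,0]),R
E
python3 - <<'E'
from ik import *
from pl import *
for nm,a in(("teal",(403.8,-227.6,-.115)),("yel",(438.6,317.2,-.134))):
  for h in(73,170):
    p,R=grasp_bench(*a,h,-12)
    for q in iks(p,R.as_matrix(),25):
        if margin(q)>-.1:print(nm,h,p.round(3),q.round(2),round(margin(q),2))
p,R=grasp_bench(403.8,-227.6,-.115,170,-12)
show(p,R,16)
E
```

```text
teal 73 [ 0.4   -0.227  0.054] [-0.09  0.29 -0.49 -0.01 -1.    1.55] 0.53
teal 170 [ 0.4   -0.227  0.151] [-0.09  0.18 -0.37 -0.01 -1.22  1.55] 0.65
yel 73 [0.435 0.318 0.054] [ 0.85  0.38 -0.26 -0.2  -1.05  0.7 ] 0.76
yel 170 [0.435 0.318 0.151] [ 0.85  0.28 -0.16 -0.18 -1.25  0.65] 0.86
t 7.92 dist mm [-224.4 -273.2   62.7] turn deg [  5.8 -29.7   0.2]
dx:-0.0132 dy:0.0288 dz:0.0199 wx:0.002 wy:-0.0103 wz:0.0001
dx:-0.0125 dy:0.0289 dz:0.0201 wx:0.002 wy:-0.0103 wz:0.0001
dx:-0.0118 dy:0.0291 dz:0.0203 wx:0.002 wy:-0.0103 wz:0
dx:-0.0112 dy:0.0292 dz:0.0205 wx:0.002 wy:-0.0103 wz:0.0001
dx:-0.0105 dy:0.0293 dz:0.0207 wx:0.002 wy:-0.0103 wz:0
dx:-0.0098 dy:0.0295 dz:0.0208 wx:0.002 wy:-0.0103 wz:0.0001
dx:-0.0091 dy:0.0296 dz:0.021 wx:0.002 wy:-0.0103 wz:0
dx:-0.0085 dy:0.0297 dz:0.0211 wx:0.002 wy:-0.0103 wz:0.0001
dx:-0.0078 dy:0.0299 dz:0.0211 wx:0.002 wy:-0.0103 wz:0
dx:-0.0071 dy:0.03 dz:0.0212 wx:0.002 wy:-0.0104 wz:0
dx:-0.0064 dy:0.0301 dz:0.0212 wx:0.0021 wy:-0.0103 wz:0.0001
dx:-0.0057 dy:0.0303 dz:0.0212 wx:0.002 wy:-0.0104 wz:0
dx:-0.005 dy:0.0304 dz:0.0212 wx:0.0021 wy:-0.0103 wz:0.0001
dx:-0.0043 dy:0.0306 dz:0.0212 wx:0.002 wy:-0.0104 wz:0
dx:-0.0036 dy:0.0307 dz:0.0211 wx:0.0021 wy:-0.0103 wz:0.0001
dx:-0.0028 dy:0.0308 dz:0.021 wx:0.002 wy:-0.0104 wz:0
max 22.484314532580264 1.9063011304618165
```

Carrier is home against the green strip, with no gap left at crop (590,430) and a force rise to 20 N. Release and retreat.

Emit:
{"api": "drive_tool", "payload": {
  "commands": [
    {"grip":0,"dx":0,"dy":0,"dz":0,"wx":0,"wy":0,"wz":0},
    {"grip":0,"dx":0,"dy":0,"dz":0,"wx":0,"wy":0,"wz":0},
    {"grip":0,"dx":0,"dy":0,"dz":0,"wx":0,"wy":0,"wz":0},
    {"grip":0,"dx":-0.01,"dy":0,"dz":0,"wx":0,"wy":0,"wz":0},
    {"grip":0,"dx":-0.03,"dy":0,"dz":0,"wx":0,"wy":0,"wz":0},
    {"grip":0,"dx":-0.05,"dy":0,"dz":0,"wx":0,"wy":0,"wz":0},
    {"grip":0,"dx":-0.05,"dy":0,"dz":0,"wx":0,"wy":0,"wz":0},
    {"grip":0.3,"dx":-0.03,"dy":0,"dz":0,"wx":0,"wy":0,"wz":0}
  ]
}}

```text
time_s: 8.58
tool_pos: [0.5938, 0.051, 0.1885]
tool_rot: [-0.004, 0.809, -0.003, -0.588]
wrist_force: [0.5, -0.7, -0.4]
width: 0.0465
```

```bash
python3 - <<'E'
from h import *
from fit import run
from pl import *
c=arm.camera("wrist");cv2.imwrite("pics/e_w.png",c["image"])
run(full(c),c["z_map"],"wrist",p0=[655,-17,46,-.0105,0])
p,R=grasp_bench(403.8,-227.6,-.115,170,-12)
show(p,R,16)
E
```

```text
wrist [ 6.554727e+02 -1.681440e+01  4.578930e+01 -9.000000e-03  4.889000e-01] n 31161 med 0.35
t 8.63 dist mm [-194.8 -278.6  -40.3] turn deg [  6.1 -30.2   0.6]
dx:-0.0024 dy:0.0292 dz:0.0203 wx:0.0021 wy:-0.0105 wz:0.0002
dx:-0.0017 dy:0.0294 dz:0.0202 wx:0.0021 wy:-0.0105 wz:0.0002
dx:-0.001 dy:0.0295 dz:0.02 wx:0.0021 wy:-0.0105 wz:0.0002
dx:-0.0003 dy:0.0296 dz:0.0199 wx:0.0021 wy:-0.0105 wz:0.0002
dx:0.0003 dy:0.0298 dz:0.0197 wx:0.0021 wy:-0.0105 wz:0.0002
dx:0.001 dy:0.0299 dz:0.0194 wx:0.0021 wy:-0.0105 wz:0.0002
dx:0.0016 dy:0.03 dz:0.0192 wx:0.0021 wy:-0.0105 wz:0.0002
dx:0.0023 dy:0.0301 dz:0.0189 wx:0.0021 wy:-0.0105 wz:0.0002
dx:0.0029 dy:0.0302 dz:0.0187 wx:0.0021 wy:-0.0105 wz:0.0002
dx:0.0036 dy:0.0304 dz:0.0183 wx:0.0022 wy:-0.0105 wz:0.0002
dx:0.0042 dy:0.0305 dz:0.018 wx:0.0021 wy:-0.0105 wz:0.0002
dx:0.0048 dy:0.0306 dz:0.0177 wx:0.0022 wy:-0.0104 wz:0.0002
dx:0.0054 dy:0.0307 dz:0.0173 wx:0.0021 wy:-0.0105 wz:0.0002
dx:0.0059 dy:0.0308 dz:0.0169 wx:0.0022 wy:-0.0104 wz:0.0002
dx:0.0065 dy:0.031 dz:0.0165 wx:0.0021 wy:-0.0105 wz:0.0002
dx:0.007 dy:0.0311 dz:0.016 wx:0.0022 wy:-0.0104 wz:0.0001
max 21.43453288504324 1.9313756755225018
```

View pics/e_w.png

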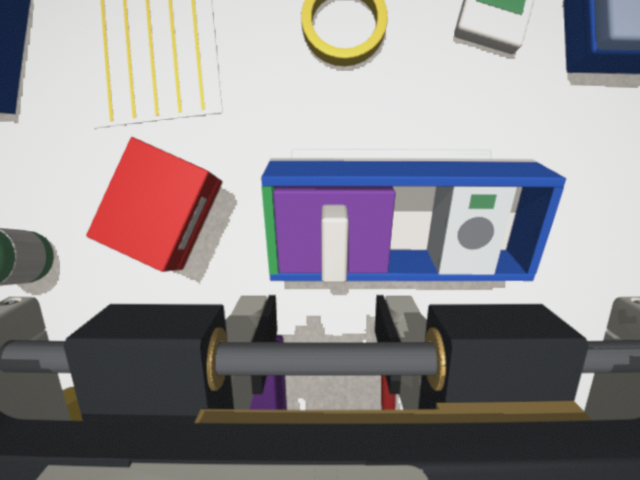

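Emit:
{"api": "drive_tool", "payload": {
  "commands": [
    {"grip":0.3,"dx":-0.0025,"dy":0.029,"dz":0.02,"wx":0.002,"wy":-0.0105,"wz":0},
    {"grip":0.3,"dx":-0.0015,"dy":0.0295,"dz":0.02,"wx":0.002,"wy":-0.0105,"wz":0},
    {"grip":0.3,"dx":-0.001,"dy":0.0295,"dz":0.02,"wx":0.002,"wy":-0.0105,"wz":0},
    {"grip":0.3,"dx":0,"dy":0.0295,"dz":0.02,"wx":0.002,"wy":-0.0105,"wz":0},
    {"grip":0.3,"dx":0,"dy":0.03,"dz":0.0195,"wx":0.002,"wy":-0.0105,"wz":0},
    {"grip":0.3,"dx":0.001,"dy":0.03,"dz":0.0195,"wx":0.002,"wy":-0.0105,"wz":0},
    {"grip":0.3,"dx":0.0015,"dy":0.03,"dz":0.019,"wx":0.002,"wy":-0.0105,"wz":0},
    {"grip":0.3,"dx":0.0025,"dy":0.03,"dz":0.019,"wx":0.002,"wy":-0.0105,"wz":0}
  ]
}}

```text
time_s: 9.3
tool_pos: [0.496, -0.0894, 0.1661]
tool_rot: [-0.024, 0.723, -0.018, -0.69]
wrist_force: [0.1, -0.2, 0.2]
width: 0.0575
```

Emit:
{"api": "drive_tool", "payload": {
  "commands": [
    {"grip":0.3,"dx":0.003,"dy":0.03,"dz":0.0185,"wx":0.002,"wy":-0.0105,"wz":0},
    {"grip":0.3,"dx":0.0035,"dy":0.0305,"dz":0.0185,"wx":0.002,"wy":-0.0105,"wz":0},
    {"grip":0.3,"dx":0.004,"dy":0.0305,"dz":0.018,"wx":0.002,"wy":-0.0105,"wz":0},
    {"grip":0.3,"dx":0.005,"dy":0.0305,"dz":0.0175,"wx":0.002,"wy":-0.0105,"wz":0},
    {"grip":0.3,"dx":0.0055,"dy":0.0305,"dz":0.0175,"wx":0.002,"wy":-0.0105,"wz":0},
    {"grip":0.3,"dx":0.006,"dy":0.031,"dz":0.017,"wx":0.002,"wy":-0.0105,"wz":0},
    {"grip":0.3,"dx":0.0065,"dy":0.031,"dz":0.0165,"wx":0.002,"wy":-0.0105,"wz":0},
    {"grip":0.3,"dx":0.007,"dy":0.031,"dz":0.016,"wx":0.002,"wy":-0.0105,"wz":0}
  ]
}}

```text
time_s: 9.97
tool_pos: [0.3989, -0.229, 0.1458]
tool_rot: [0.045, -0.625, 0.032, 0.779]
wrist_force: [-0.4, 0.9, 0.0]
width: 0.0569
```

```bash
sed -i 's/^TR=.*/TR=dict(o=np.array([.6554,-.0168,.0458]),yaw=-.0093)/' pl.py
cat > fil.py <<'E'
import numpy as np
from fit import box
from scipy.optimize import least_squares
def fitfil(W,z,c,w,tag,yaw=-.12):
    P=W.reshape(-1,3)*1000;z=z.ravel();p=np.array([*c,yaw,0.])
    for _ in range(6):
        k=(z>0)&(np.hypot(P[:,0]-p[0],P[:,1]-p[1])<50)&(P[:,2]>12)&(P[:,2]<90);Q=P[k]
        def f(p):
            c,s=np.cos(p[2]),np.sin(p[2]);X=Q[:,:2]-p[:2];q=np.c_[X@[c,s],X@[-s,c],Q[:,2]-p[3]]
            return np.minimum(box(q,np.array([-37,-w/2,0]),np.array([37,w/2,50.])),box(q,np.array([-30,-10,50.]),np.array([30,10,80.])))
        if k.sum()<50:print("few",k.sum());return None
        r=least_squares(f,p,loss='soft_l1',f_scale=1,x_scale=[1,1,.02,1]);p=r.x
    print(tag,p.round(3),k.sum(),np.median(abs(f(p))).round(2));return p
E
python3 - <<'E'
from h import *
from fil import fitfil
from pl import *
c=arm.camera("wrist");cv2.imwrite("pics/f_w.png",c["image"])
a=fitfil(full(c),c["z_map"],(403.8,-227.6),40,"w")
if a is None:a=[403.8,-227.6,-.115]
p,R=grasp_bench(a[0],a[1],a[2],73,-12)
show(p,R,7)
E
python3 st.py
```

```text
w [ 4.04851e+02 -2.25434e+02 -1.23000e-01  7.30000e-01] 5732 0.36
t 10.02 dist mm [  3.7   5.8 -90.4] turn deg [0.8 0.8 0.2]
dx:0.0208 dy:-0.0013 dz:-0.0055 wx:0.0006 wy:0.0006 wz:0.0001
dx:0.0208 dy:-0.0014 dz:-0.0054 wx:0.0006 wy:0.0006 wz:0.0001
dx:0.0209 dy:-0.0014 dz:-0.0054 wx:0.0006 wy:0.0006 wz:0.0002
dx:0.0209 dy:-0.0014 dz:-0.0054 wx:0.0006 wy:0.0006 wz:0.0001
dx:0.0209 dy:-0.0014 dz:-0.0053 wx:0.0006 wy:0.0007 wz:0.0002
dx:0.0209 dy:-0.0014 dz:-0.0053 wx:0.0007 wy:0.0006 wz:0.0001
dx:0.0208 dy:-0.0015 dz:-0.0052 wx:0.0006 wy:0.0007 wz:0.0002
max 12.979013830025762 0.16981166037701886
t 10.02 tray [-172.4 -216.3  213.8] world [ 397.2 -230.8  144.8] q [-0.103  0.198 -0.373 -0.008 -1.222  1.567] F tray [-0.2 -3.2 -0.1] turn to tray [-5.93 42.73 -0.55] w 57.1
```

View pics/f_w.png

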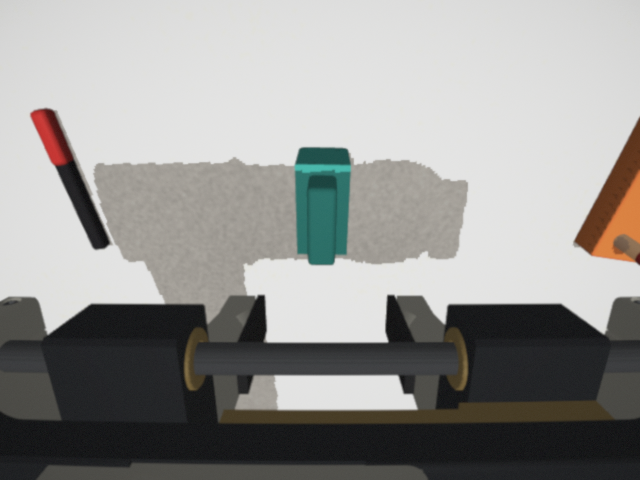

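Emit:
{"api": "drive_tool", "payload": {
  "commands": [
    {"grip":0.3,"dx":0.021,"dy":-0.0015,"dz":-0.0055,"wx":0.001,"wy":0.001,"wz":0},
    {"grip":0.3,"dx":0.021,"dy":-0.0015,"dz":-0.0055,"wx":0.001,"wy":0.001,"wz":0},
    {"grip":0.3,"dx":0.021,"dy":-0.0015,"dz":-0.0055,"wx":0.001,"wy":0.001,"wz":0},
    {"grip":0.3,"dx":0.021,"dy":-0.0015,"dz":-0.0055,"wx":0.001,"wy":0.001,"wz":0},
    {"grip":0.3,"dx":0.021,"dy":-0.0015,"dz":-0.0055,"wx":0,"wy":0,"wz":0.001},
    {"grip":0.3,"dx":0.016,"dy":-0.001,"dz":-0.004,"wx":0,"wy":0,"wz":0},
    {"grip":0.3,"dx":0.012,"dy":-0.001,"dz":-0.003,"wx":0,"wy":0,"wz":0},
    {"grip":0.3,"dx":0,"dy":0,"dz":0,"wx":0,"wy":0,"wz":0}
  ]
}}

```text
time_s: 10.68
tool_pos: [0.4029, -0.2227, 0.0622]
tool_rot: [0.047, -0.629, 0.038, 0.775]
wrist_force: [0.2, -0.7, 1.0]
width: 0.0573
```

```bash
python3 - <<'E'
from pl import *
p,R=grasp_bench(404.6,-225.8,-.121,73,-12)
show(p,R,2)
E
python3 st.py
```

```text
t 10.68 dist mm [-2.2 -2.7 -7.7] turn deg [-0.  -0.1  0. ]
dx:0.0066 dy:0.0024 dz:0.0002 wx:-0.0001 wy:-0.0004 wz:0.0001
dx:0.0067 dy:0.0024 dz:0.0002 wx:-0 wy:-0.0004 wz:0.0001
max 4.2718146027186155 0.07636753236814714
t 10.68 tray [-208.9 -208.2  139.5] world [ 402.9 -222.7   62.2] q [-0.083  0.283 -0.478 -0.01  -1.016  1.539] F tray [ 0.7 -0.7  0.7] turn to tray [-6.5  41.81 -1.01] w 57.3
```

Emit:
{"api": "drive_tool", "payload": {
  "commands": [
    {"grip":0.3,"dx":0.006,"dy":0.0025,"dz":0,"wx":0,"wy":0,"wz":0},
    {"grip":0,"dx":0.006,"dy":0.0025,"dz":0,"wx":0,"wy":0,"wz":0},
    {"grip":-0.3,"dx":0,"dy":0,"dz":0,"wx":0,"wy":0,"wz":0},
    {"grip":-1,"dx":0,"dy":0,"dz":0,"wx":0,"wy":0,"wz":0},
    {"grip":-1,"dx":0,"dy":0,"dz":0,"wx":0,"wy":0,"wz":0},
    {"grip":-1,"dx":0,"dy":0,"dz":0,"wx":0,"wy":0,"wz":0},
    {"grip":-1,"dx":0,"dy":0,"dz":0,"wx":0,"wy":0,"wz":0},
    {"grip":-1,"dx":0,"dy":0,"dz":0,"wx":0,"wy":0,"wz":0}
  ],
  "squeeze": 25
}}

```text
time_s: 11.35
tool_pos: [0.4019, -0.226, 0.0566]
tool_rot: [0.047, -0.63, 0.038, 0.774]
wrist_force: [0.3, -0.9, 1.6]
width: 0.0175
```

```bash
python3 - <<'E'
from pl import *
p,R=grasp_bench(404.6,-225.8,-.121,73,-12)
show(p,R,1)
E
python3 st.py
```

```text
t 11.35 dist mm [-1.2  0.7 -2.2] turn deg [-0.  -0.3  0. ]
dx:0.004 dy:-0.0009 dz:0.0013 wx:-0.0002 wy:-0.0017 wz:0.0001
max 2.580697580112788 0.30863570759068043
t 11.35 tray [-212.5 -211.6  135.1] world [ 401.9 -226.    56.6] q [-0.09   0.289 -0.486 -0.008 -1.     1.544] F tray [ 1.  -0.9  1.2] turn to tray [-6.51 41.65 -1.04] w 17.5
```

```bash
cat >> pl.py <<'E'
import json
def save_grip(x,y,yaw,name):
    from plant import arm
    s=arm.read_state();R=q2R(s["tool_rot"]);p=s["tool_pos"]
    off=R.inv().apply(np.array([x,y,0])/1000-p);off[1]=0
    G=R.inv()*Rn.from_euler('z',yaw)
    json.dump(dict(off=off.tolist(),q=G.as_quat().tolist()),open(name,"w"));print("off",off.round(4),"rel rpy",G.as_euler('xyz',degrees=True).round(1))
def fil_tray(pt,name):
    "tool pose so that filler bottom-centre is at tray pt, square"
    g=json.load(open(name));F=Rn.from_matrix(frame(TR["yaw"]));R=F*Rn.from_quat(g["q"]).inv()
    return tray_pt(pt)-R.apply(g["off"]),R
def fil_now(name):
    from plant import arm
    g=json.load(open(name));s=arm.read_state();R=q2R(s["tool_rot"]);p=s["tool_pos"]+R.apply(g["off"]);F=frame(TR["yaw"])
    print("filler at tray",(F.T@(p-TR["o"])*1000).round(1),"rot",np.degrees((Rn.from_matrix(F).inv()*R*Rn.from_quat(g["q"])).as_rotvec()).round(2),"Ftray",(F.T@s["wrist_force"]).round(1),"t",round(s["time_s"],2),"w",round(s["width"]*1000,1))
E
python3 - <<'E'
from pl import *
save_grip(404.6,-225.8,-.121,"g_teal.json")
p,R=fil_tray([-.5,-8.5,85],"g_teal.json")
show(p,R,22)
from ik import *
for h in(85,0):
    p,R=fil_tray([-.5,-8.5,h],"g_teal.json")
    for q in iks(p,R.as_matrix(),25):
        if margin(q)>-.1:print(h,p.round(3),q.round(2),round(margin(q),2))
E
```

```text
off [ 0.0549  0.     -0.0141] rel rpy [   0.2   78.3 -179.8]
t 11.35 dist mm [179.9 201.4 110.2] turn deg [-6.5 30.  -0.4]
dx:-0.0105 dy:-0.0168 dz:-0.0097 wx:-0.0016 wy:0.0076 wz:-0.0001
dx:-0.0103 dy:-0.0168 dz:-0.0101 wx:-0.0016 wy:0.0076 wz:-0.0001
dx:-0.0101 dy:-0.0167 dz:-0.0104 wx:-0.0016 wy:0.0076 wz:-0.0001
dx:-0.0098 dy:-0.0167 dz:-0.0107 wx:-0.0016 wy:0.0076 wz:-0.0001
dx:-0.0095 dy:-0.0166 dz:-0.011 wx:-0.0016 wy:0.0076 wz:-0.0001
dx:-0.0093 dy:-0.0165 dz:-0.0113 wx:-0.0016 wy:0.0076 wz:-0.0001
dx:-0.009 dy:-0.0165 dz:-0.0117 wx:-0.0016 wy:0.0076 wz:-0.0001
dx:-0.0087 dy:-0.0164 dz:-0.0119 wx:-0.0016 wy:0.0076 wz:-0.0001
dx:-0.0084 dy:-0.0164 dz:-0.0122 wx:-0.0017 wy:0.0075 wz:-0.0001
dx:-0.0081 dy:-0.0163 dz:-0.0125 wx:-0.0016 wy:0.0076 wz:-0.0001
dx:-0.0078 dy:-0.0163 dz:-0.0128 wx:-0.0017 wy:0.0075 wz:-0.0001
dx:-0.0075 dy:-0.0162 dz:-0.0131 wx:-0.0016 wy:0.0076 wz:-0.0001
dx:-0.0072 dy:-0.0161 dz:-0.0133 wx:-0.0017 wy:0.0075 wz:-0.0001
dx:-0.0068 dy:-0.0161 dz:-0.0136 wx:-0.0016 wy:0.0076 wz:-0.0001
dx:-0.0065 dy:-0.016 dz:-0.0138 wx:-0.0017 wy:0.0075 wz:-0.0001
dx:-0.0062 dy:-0.0159 dz:-0.014 wx:-0.0016 wy:0.0076 wz:-0.0001
dx:-0.0058 dy:-0.0158 dz:-0.0142 wx:-0.0017 wy:0.0075 wz:-0.0001
dx:-0.0055 dy:-0.0158 dz:-0.0145 wx:-0.0016 wy:0.0076 wz:-0.0001
dx:-0.0051 dy:-0.0157 dz:-0.0147 wx:-0.0017 wy:0.0075 wz:-0.0001
dx:-0.0048 dy:-0.0156 dz:-0.0149 wx:-0.0016 wy:0.0076 wz:-0.0001
dx:-0.0044 dy:-0.0156 dz:-0.015 wx:-0.0017 wy:0.0075 wz:-0.0001
dx:-0.004 dy:-0.0154 dz:-0.0152 wx:-0.0016 wy:0.0076 wz:-0.0002
max 13.287121584451613 1.3984505711679622
85 [ 0.582 -0.025  0.167] [ 0.37  0.04 -0.61  0.2  -0.63  1.04] 0.41
0 [ 0.624 -0.025  0.093] [ 0.33  0.2  -0.64  0.25 -0.44  1.02] 0.38
```

Emit:
{"api": "drive_tool", "payload": {
  "commands": [
    {"grip":-1,"dx":-0.01,"dy":0,"dz":0,"wx":0,"wy":0,"wz":0},
    {"grip":-1,"dx":-0.03,"dy":0,"dz":0,"wx":0,"wy":0,"wz":0},
    {"grip":-1,"dx":-0.04,"dy":0,"dz":0,"wx":0,"wy":0,"wz":0},
    {"grip":-1,"dx":-0.04,"dy":0,"dz":0,"wx":0,"wy":0,"wz":0},
    {"grip":-1,"dx":-0.03,"dy":-0.02,"dz":-0.01,"wx":-0.002,"wy":0.008,"wz":0},
    {"grip":-1,"dx":-0.02,"dy":-0.025,"dz":-0.02,"wx":-0.002,"wy":0.008,"wz":0},
    {"grip":-1,"dx":-0.01,"dy":-0.025,"dz":-0.02,"wx":-0.002,"wy":0.008,"wz":0},
    {"grip":-1,"dx":-0.005,"dy":-0.025,"dz":-0.02,"wx":-0.002,"wy":0.008,"wz":0}
  ]
}}

```text
time_s: 12.02
tool_pos: [0.4724, -0.1757, 0.1602]
tool_rot: [0.037, -0.67, 0.031, 0.74]
wrist_force: [-0.5, -0.1, -0.6]
width: 0.0174
```

```bash
python3 - <<'E'
from pl import *
p,R=fil_tray([-.5,-8.5,75],"g_teal.json")
show(p,R,14)
fil_now("g_teal.json")
E
```

```text
t 12.02 dist mm [114.4 151.   -2.1] turn deg [-5.  24.  -0.3]
dx:-0.0008 dy:-0.0192 dz:-0.0118 wx:-0.002 wy:0.0095 wz:-0.0001
dx:-0.0005 dy:-0.0191 dz:-0.0119 wx:-0.002 wy:0.0095 wz:-0.0001
dx:-0.0001 dy:-0.0191 dz:-0.0121 wx:-0.002 wy:0.0095 wz:-0.0001
dx:0.0002 dy:-0.019 dz:-0.0122 wx:-0.002 wy:0.0095 wz:-0.0001
dx:0.0006 dy:-0.0189 dz:-0.0123 wx:-0.002 wy:0.0095 wz:-0.0001
dx:0.001 dy:-0.0188 dz:-0.0124 wx:-0.002 wy:0.0095 wz:-0.0001
dx:0.0014 dy:-0.0187 dz:-0.0124 wx:-0.002 wy:0.0095 wz:-0.0001
dx:0.0018 dy:-0.0187 dz:-0.0125 wx:-0.002 wy:0.0095 wz:-0.0002
dx:0.0021 dy:-0.0186 dz:-0.0126 wx:-0.002 wy:0.0095 wz:-0.0001
dx:0.0025 dy:-0.0185 dz:-0.0126 wx:-0.002 wy:0.0095 wz:-0.0001
dx:0.0029 dy:-0.0184 dz:-0.0127 wx:-0.002 wy:0.0096 wz:-0.0002
dx:0.0033 dy:-0.0184 dz:-0.0127 wx:-0.0019 wy:0.0095 wz:-0.0001
dx:0.0037 dy:-0.0183 dz:-0.0127 wx:-0.002 wy:0.0096 wz:-0.0002
dx:0.0041 dy:-0.0181 dz:-0.0126 wx:-0.0019 wy:0.0095 wz:-0.0001
max 13.56623750344951 1.7654687762744488
filler at tray [-120.5 -161.   137.1] rot [-1.31 23.98 -4.85] Ftray [-0.7 -0.1 -0.3] t 12.02 w 17.4
```

Emit:
{"api": "drive_tool", "payload": {
  "commands": [
    {"grip":-1,"dx":-0.001,"dy":-0.019,"dz":-0.012,"wx":-0.002,"wy":0.0095,"wz":0},
    {"grip":-1,"dx":-0.0005,"dy":-0.019,"dz":-0.012,"wx":-0.002,"wy":0.0095,"wz":0},
    {"grip":-1,"dx":0,"dy":-0.019,"dz":-0.012,"wx":-0.002,"wy":0.0095,"wz":0},
    {"grip":-1,"dx":0,"dy":-0.019,"dz":-0.012,"wx":-0.002,"wy":0.0095,"wz":0},
    {"grip":-1,"dx":0.0005,"dy":-0.019,"dz":-0.0125,"wx":-0.002,"wy":0.0095,"wz":0},
    {"grip":-1,"dx":0.001,"dy":-0.019,"dz":-0.0125,"wx":-0.002,"wy":0.0095,"wz":-0.001},
    {"grip":-1,"dx":0.0015,"dy":-0.0185,"dz":-0.0125,"wx":-0.002,"wy":0.0095,"wz":0},
    {"grip":-1,"dx":0.002,"dy":-0.0185,"dz":-0.0125,"wx":-0.002,"wy":0.0095,"wz":0}
  ]
}}

```text
time_s: 12.68
tool_pos: [0.5369, -0.0895, 0.1577]
tool_rot: [-0.018, 0.754, -0.015, -0.657]
wrist_force: [0.2, -0.4, 0.1]
width: 0.0169
```

Emit:
{"api": "drive_tool", "payload": {
  "commands": [
    {"grip":-1,"dx":0.002,"dy":-0.0185,"dz":-0.0125,"wx":-0.002,"wy":0.0095,"wz":0},
    {"grip":-1,"dx":0.0025,"dy":-0.0185,"dz":-0.0125,"wx":-0.002,"wy":0.0095,"wz":0},
    {"grip":-1,"dx":0.003,"dy":-0.0185,"dz":-0.0125,"wx":-0.002,"wy":0.0095,"wz":0},
    {"grip":-1,"dx":0.0035,"dy":-0.0185,"dz":-0.0125,"wx":-0.002,"wy":0.0095,"wz":0},
    {"grip":-1,"dx":0.0035,"dy":-0.0185,"dz":-0.0125,"wx":-0.002,"wy":0.0095,"wz":-0.001},
    {"grip":-1,"dx":0.004,"dy":-0.018,"dz":-0.0125,"wx":-0.002,"wy":0.0095,"wz":0},
    {"grip":-1,"dx":0,"dy":0,"dz":0,"wx":0,"wy":0,"wz":0},
    {"grip":-1,"dx":0,"dy":0,"dz":0,"wx":0,"wy":0,"wz":0}
  ]
}}

```text
time_s: 13.35
tool_pos: [0.5842, -0.0252, 0.156]
tool_rot: [-0.003, 0.809, -0.003, -0.588]
wrist_force: [0.8, -0.4, -0.7]
width: 0.0174
```

```bash
python3 - <<'E'
from pl import *
p,R=fil_tray([-.5,-8.5,52],"g_teal.json")
show(p,R,4)
fil_now("g_teal.json")
from h import *
c=arm.camera("wrist");cv2.imwrite("pics/g_w.png",c["image"]);W=full(c)
s=arm.read_state()
np.savez("gw.npz",W=W,z=c["z_map"],img=c["image"],p=s["tool_pos"],q=s["tool_rot"])
c=arm.camera("scene");a=c["image"]
cv2.imwrite("pics/g_s.png",cv2.resize(a[205:360,200:345],None,fx=5,fy=3.8,interpolation=cv2.INTER_CUBIC))
E
```

```text
t 13.35 dist mm [ 14.    0.4 -17.7] turn deg [0.1 0.3 0.1]
dx:0.0088 dy:-0.0002 dz:-0.0033 wx:0.0001 wy:0.0005 wz:0.0001
dx:0.0088 dy:-0.0002 dz:-0.0033 wx:0.0002 wy:0.0004 wz:0.0001
dx:0.0089 dy:-0.0002 dz:-0.0032 wx:0.0001 wy:0.0005 wz:0.0001
dx:0.0089 dy:-0.0003 dz:-0.0032 wx:0.0002 wy:0.0004 wz:0.0001
max 5.677534676248134 0.09353074360871938
filler at tray [-4.1 -9.  74.4] rot [0.09 0.33 0.09] Ftray [ 0.3 -0.4 -0.9] t 13.35 w 17.4
```

View pics/g_w.png

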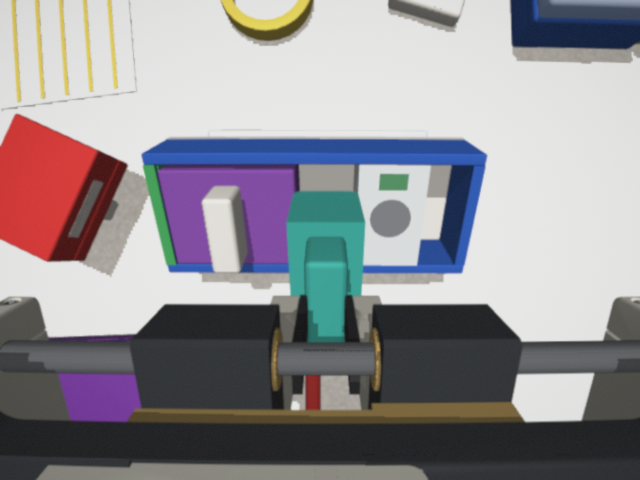

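View pics/g_s.png

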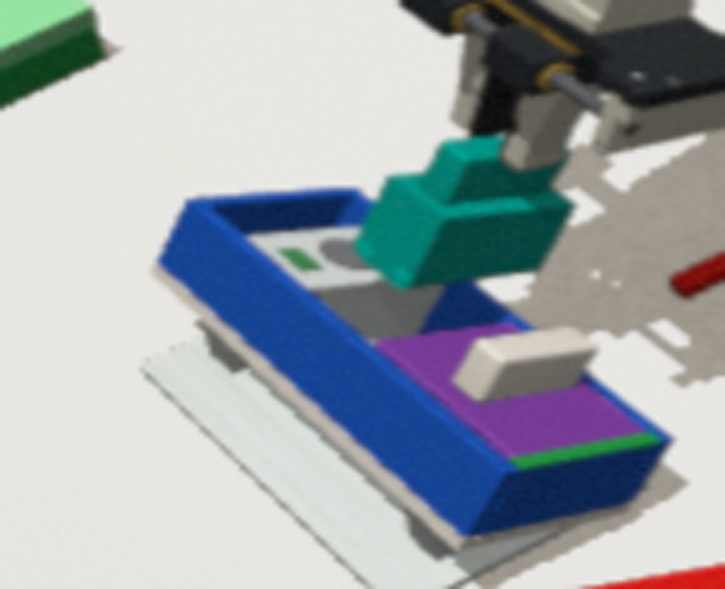

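```bash
cat > inhand.py <<'E'
import numpy as np,cv2
from fit import box,frame,run
from scipy.optimize import least_squares
from scipy.spatial.transform import Rotation as Rn
def tray_rel(W,z,img,h0,h1,w,o,yaw,p0,tag):
    hsv=cv2.cvtColor(img,cv2.COLOR_BGR2HSV);m=(cv2.inRange(hsv,(h0,90,40),(h1,255,255))>0)&(z>0)
    m=cv2.erode(m.astype(np.uint8),np.ones((3,3)))>0
    P=W[m]*1000;q=(P-np.array(o)*1000)@frame(yaw)
    k=np.linalg.norm(q-np.array(p0)-[0,0,40],axis=1)<75;q=q[k]
    def f(p):
        R=Rn.from_rotvec(p[3:]).as_matrix();u=(q-p[:3])@R
        return np.minimum(box(u,np.array([-37,-w/2,0]),np.array([37,w/2,50.])),box(u,np.array([-30,-10,50.]),np.array([30,10,80.])))
    r=least_squares(f,np.r_[p0,0,0,0],loss='soft_l1',f_scale=.7,x_scale=[1,1,1,.02,.02,.02])
    print(tag,"filler in tray",r.x[:3].round(2),"rot deg",np.degrees(r.x[3:]).round(2),len(q),"med",np.median(abs(f(r.x))).round(2));return r.x
E
python3 - <<'E'
from inhand import *
from pl import TR
d=np.load("gw.npz")
p=run(d["W"],d["z"],"w",p0=[655.4,-16.8,45.8,-.0093,0])
tray_rel(d["W"],d["z"],d["img"],78,98,40,TR["o"],TR["yaw"],[-4,-9,74],"TR")
E
```

```text
w [ 6.553967e+02 -1.675030e+01  4.589490e+01 -1.010000e-02  1.667000e-01] n 34080 med 0.35
TR filler in tray [-5.7  -8.01 74.69] rot deg [0.38 1.94 0.05] 8566 med 0.31
```

```bash
cat >> pl.py <<'E'
def set_grip(x,name,st):
    "x: filler pose in tray (mm, rotvec) ; st: (pos,quat)"
    F=Rn.from_matrix(frame(TR["yaw"]));R=q2R(st[1]);fp=tray_pt(x[:3]);fr=F*Rn.from_rotvec(x[3:])
    json.dump(dict(off=R.inv().apply(fp-st[0]).tolist(),q=(R.inv()*fr).as_quat().tolist()),open(name,"w"))
E
python3 - <<'E'
from pl import *
d=np.load("gw.npz")
set_grip(np.r_[-5.7,-8.1,74.6,np.radians([.2,1.8,0])],"g_teal.json",(d["p"],d["q"]))
p,R=fil_tray([-.5,-8.5,52],"g_teal.json")
show(p,R,6);fil_now("g_teal.json")
E
```

```text
t 13.45 dist mm [ 14.1  -0.1 -18. ] turn deg [0.  1.8 0.2]
dx:0.006 dy:0 dz:-0.0022 wx:0 wy:0.0017 wz:0.0002
dx:0.006 dy:-0 dz:-0.0021 wx:0 wy:0.0016 wz:0.0002
dx:0.006 dy:-0 dz:-0.0021 wx:0 wy:0.0017 wz:0.0002
dx:0.006 dy:-0 dz:-0.0021 wx:0 wy:0.0016 wz:0.0002
dx:0.006 dy:-0 dz:-0.002 wx:0 wy:0.0017 wz:0.0001
dx:0.0059 dy:-0.0001 dz:-0.0021 wx:0 wy:0.0016 wz:0.0002
max 3.83437087408091 0.3081103698352264
filler at tray [-5.4 -8.3 74.6] rot [ 0.19  1.78 -0.03] Ftray [ 0.5  0.3 -0.9] t 13.45 w 16.8
```

Emit:
{"api": "drive_tool", "payload": {
  "commands": [
    {"grip":-1,"dx":0.006,"dy":0,"dz":-0.002,"wx":0,"wy":0.0017,"wz":0},
    {"grip":-1,"dx":0.006,"dy":0,"dz":-0.002,"wx":0,"wy":0.0017,"wz":0},
    {"grip":-1,"dx":0.006,"dy":0,"dz":-0.002,"wx":0,"wy":0.0017,"wz":0.001},
    {"grip":-1,"dx":0.006,"dy":0,"dz":-0.002,"wx":0,"wy":0.0017,"wz":0},
    {"grip":-1,"dx":0.006,"dy":0,"dz":-0.002,"wx":0,"wy":0.0017,"wz":0},
    {"grip":-1,"dx":0.006,"dy":0,"dz":-0.0025,"wx":0,"wy":0.0017,"wz":0},
    {"grip":-1,"dx":0,"dy":0,"dz":0,"wx":0,"wy":0,"wz":0},
    {"grip":-1,"dx":0,"dy":0,"dz":0,"wx":0,"wy":0,"wz":0}
  ]
}}

```text
time_s: 14.12
tool_pos: [0.5987, -0.0262, 0.1374]
tool_rot: [-0.002, 0.818, -0.005, -0.575]
wrist_force: [0.6, 0.1, -1.6]
width: 0.0171
```

```bash
cat > look.py <<'E'
import sys
from pl import *
from h import *
from inhand import *
def look(name,h0,h1,w,p0,tag):
    s=arm.read_state();c=arm.camera("wrist");cv2.imwrite(f"pics/{tag}.png",c["image"]);W=full(c)
    x=tray_rel(W,c["z_map"],c["image"],h0,h1,w,TR["o"],TR["yaw"],p0,tag);return x,(s["tool_pos"],s["tool_rot"])
E
python3 - <<'E'
from look import *
fil_now("g_teal.json")
look("g_teal.json",78,98,40,[-.5,-8.5,52],"h_w")
p,R=fil_tray([-.5,-8.5,20],"g_teal.json")
show(p,R,8)
E
```

```text
filler at tray [-0.9 -8.8 51.3] rot [-0.03 -0.02  0.01] Ftray [-0.3  0.2 -1.7] t 14.12 w 17.1
h_w filler in tray [-0.71 -9.08 51.37] rot deg [ 0.07  0.18 -0.07] 8600 med 0.3
t 14.17 dist mm [ 15.9   0.1 -27.2] turn deg [ 0. -0. -0.]
dx:0.0065 dy:-0.0001 dz:-0.0012 wx:0 wy:-0 wz:-0
dx:0.0064 dy:-0.0001 dz:-0.0012 wx:0 wy:-0 wz:-0
dx:0.0065 dy:-0 dz:-0.0012 wx:0 wy:-0 wz:-0
dx:0.0064 dy:-0.0001 dz:-0.0012 wx:0 wy:-0 wz:-0
dx:0.0065 dy:-0 dz:-0.0012 wx:0 wy:-0.0001 wz:-0
dx:0.0064 dy:-0.0001 dz:-0.0012 wx:0 wy:-0 wz:-0
dx:0.0065 dy:-0 dz:-0.0012 wx:0 wy:-0.0001 wz:-0.0001
dx:0.0064 dy:-0.0001 dz:-0.0012 wx:0 wy:-0 wz:-0
max 3.966358531449218 0.02545584412271571
```

View pics/h_w.png

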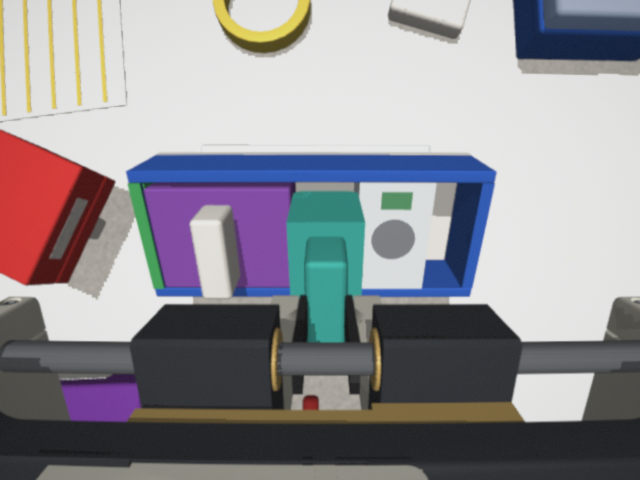

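Emit:
{"api": "drive_tool", "payload": {
  "commands": [
    {"grip":-1,"dx":0.006,"dy":-0.0007,"dz":-0.0012,"wx":0,"wy":0,"wz":0},
    {"grip":-1,"dx":0.006,"dy":0,"dz":-0.0012,"wx":0,"wy":0,"wz":0},
    {"grip":-1,"dx":0.006,"dy":0,"dz":-0.0012,"wx":0,"wy":0,"wz":0},
    {"grip":-1,"dx":0.006,"dy":0,"dz":-0.0012,"wx":0,"wy":0,"wz":0},
    {"grip":-1,"dx":0.006,"dy":0,"dz":-0.0012,"wx":0,"wy":0,"wz":0},
    {"grip":-1,"dx":0.006,"dy":0,"dz":-0.0012,"wx":0,"wy":0,"wz":0},
    {"grip":-1,"dx":0.006,"dy":0,"dz":-0.0012,"wx":0,"wy":0,"wz":0},
    {"grip":-1,"dx":0.006,"dy":0,"dz":-0.0012,"wx":0,"wy":0,"wz":0}
  ]
}}

```text
time_s: 14.83
tool_pos: [0.6143, -0.0258, 0.1123]
tool_rot: [-0.002, 0.818, -0.005, -0.575]
wrist_force: [-0.3, -0.5, -1.2]
width: 0.017
```

```bash
python3 - <<'E'
from look import *
fil_now("g_teal.json")
p,R=fil_tray([-.5,-8.5,0],"g_teal.json")
show(p,R,6)
E
```

```text
filler at tray [ 0.1 -8.3 21.8] rot [-0.01 -0.06  0.01] Ftray [-0.9 -0.5 -0.9] t 14.83 w 17.0
t 14.83 dist mm [ 10.5  -0.3 -19.1] turn deg [ 0.  -0.1 -0. ]
dx:0.006 dy:0.0001 dz:-0.0009 wx:0 wy:-0.0001 wz:-0
dx:0.006 dy:0 dz:-0.0009 wx:0 wy:-0 wz:-0
dx:0.006 dy:0.0001 dz:-0.001 wx:0 wy:-0.0001 wz:-0
dx:0.006 dy:0 dz:-0.0009 wx:0 wy:-0 wz:-0
dx:0.006 dy:0.0001 dz:-0.001 wx:0 wy:-0.0001 wz:-0
dx:0.0059 dy:0 dz:-0.0009 wx:0.0001 wy:-0 wz:-0.0001
max 3.650150681821231 0.02545584412271571
```

Freely inside the gap. Continue to the floor.

Emit:
{"api": "drive_tool", "payload": {
  "commands": [
    {"grip":-1,"dx":0.006,"dy":0,"dz":-0.001,"wx":0,"wy":0,"wz":0},
    {"grip":-1,"dx":0.006,"dy":0,"dz":-0.001,"wx":0,"wy":0,"wz":0},
    {"grip":-1,"dx":0.006,"dy":0,"dz":-0.001,"wx":0,"wy":0,"wz":0},
    {"grip":-1,"dx":0.006,"dy":0,"dz":-0.001,"wx":0,"wy":0,"wz":0},
    {"grip":-1,"dx":0.005,"dy":0,"dz":-0.001,"wx":0,"wy":0,"wz":0},
    {"grip":-1,"dx":0.004,"dy":0,"dz":-0.0005,"wx":0,"wy":0,"wz":0},
    {"grip":-1,"dx":0,"dy":0,"dz":0,"wx":0,"wy":0,"wz":0},
    {"grip":-1,"dx":0,"dy":0,"dz":0,"wx":0,"wy":0,"wz":0}
  ]
}}

```text
time_s: 15.5
tool_pos: [0.6239, -0.026, 0.095]
tool_rot: [-0.002, 0.818, -0.005, -0.575]
wrist_force: [-0.3, -0.1, -0.3]
width: 0.017
```

```bash
python3 - <<'E'
from look import *
fil_now("g_teal.json")
E
```

```text
filler at tray [-0.3 -8.4  2. ] rot [-0.02 -0.04  0.01] Ftray [-0.4 -0.1 -0.2] t 15.5 w 17.0
```

Emit:
{"api": "drive_tool", "payload": {
  "commands": [
    {"grip":-1,"dx":0.003,"dy":0,"dz":-0.0005,"wx":0,"wy":0,"wz":0},
    {"grip":-1,"dx":0.002,"dy":0,"dz":-0.0005,"wx":0,"wy":0,"wz":0},
    {"grip":-1,"dx":0.002,"dy":0,"dz":0,"wx":0,"wy":0,"wz":0},
    {"grip":-1,"dx":0,"dy":0,"dz":0,"wx":0,"wy":0,"wz":0},
    {"grip":-1,"dx":0,"dy":0,"dz":0,"wx":0,"wy":0,"wz":0},
    {"grip":-1,"dx":0,"dy":0,"dz":0,"wx":0,"wy":0,"wz":0},
    {"grip":-1,"dx":0,"dy":0,"dz":0,"wx":0,"wy":0,"wz":0},
    {"grip":-1,"dx":0,"dy":0,"dz":0,"wx":0,"wy":0,"wz":0}
  ]
}}

```text
time_s: 16.17
tool_pos: [0.6259, -0.0259, 0.093]
tool_rot: [-0.002, 0.819, -0.005, -0.574]
wrist_force: [-11.1, 1.8, 14.4]
width: 0.0179
```

```bash
python3 - <<'E'
from look import *
fil_now("g_teal.json")
look("g_teal.json",78,98,40,[-.5,-8.5,0],"i_w")
E
```

```text
filler at tray [ 0.5 -8.3 -0.8] rot [ 0.   -0.16  0.01] Ftray [-2.4  1.7 18. ] t 16.17 w 17.9
i_w filler in tray [ 0.49 -8.41 -0.22] rot deg [ 0.    0.21 -0.16] 7336 med 0.36
```

Emit:
{"api": "drive_tool", "payload": {
  "commands": [
    {"grip":-0.2,"dx":-0.002,"dy":0,"dz":0,"wx":0,"wy":0,"wz":0},
    {"grip":-0.2,"dx":0,"dy":0,"dz":0,"wx":0,"wy":0,"wz":0},
    {"grip":-0.2,"dx":0,"dy":0,"dz":0,"wx":0,"wy":0,"wz":0},
    {"grip":-0.2,"dx":-0.01,"dy":0,"dz":0,"wx":0,"wy":0,"wz":0},
    {"grip":-0.2,"dx":-0.03,"dy":0,"dz":0,"wx":0,"wy":0,"wz":0},
    {"grip":-0.2,"dx":-0.05,"dy":0,"dz":0,"wx":0,"wy":0,"wz":0},
    {"grip":-0.2,"dx":-0.05,"dy":0,"dz":0,"wx":0,"wy":0,"wz":0},
    {"grip":-0.2,"dx":-0.04,"dy":0,"dz":0,"wx":0,"wy":0,"wz":0}
  ]
}}

```text
time_s: 16.88
tool_pos: [0.5884, -0.0252, 0.1962]
tool_rot: [-0.002, 0.818, -0.004, -0.574]
wrist_force: [1.3, 0.0, -0.3]
width: 0.0349
```

```bash
python3 - <<'E'
from look import *
look("g_teal.json",78,98,40,[-.5,-8.5,0],"j_w")
p,R=grasp_bench(438.6,317.2,-.134,170,-12)
show(p,R,20)
E
```

```text
j_w filler in tray [-3.05 -8.64 -0.21] rot deg [ 0.   -0.22 -0.15] 4075 med 0.37
t 16.93 dist mm [-155.1  342.6  -49.9] turn deg [  7.2 -32.2   0.5]
dx:-0.0007 dy:-0.0284 dz:0.0138 wx:0.002 wy:-0.0089 wz:0.0001
dx:-0.0003 dy:-0.0283 dz:0.014 wx:0.002 wy:-0.0089 wz:0.0001
dx:0.0001 dy:-0.0283 dz:0.0142 wx:0.002 wy:-0.0089 wz:0.0001
dx:0.0005 dy:-0.0282 dz:0.0143 wx:0.002 wy:-0.009 wz:0.0001
dx:0.0009 dy:-0.0281 dz:0.0145 wx:0.002 wy:-0.0089 wz:0.0002
dx:0.0013 dy:-0.028 dz:0.0147 wx:0.002 wy:-0.009 wz:0.0001
dx:0.0017 dy:-0.0279 dz:0.0148 wx:0.002 wy:-0.0089 wz:0.0002
dx:0.0021 dy:-0.0278 dz:0.0149 wx:0.002 wy:-0.009 wz:0.0001
dx:0.0025 dy:-0.0277 dz:0.015 wx:0.002 wy:-0.0089 wz:0.0002
dx:0.0029 dy:-0.0276 dz:0.0151 wx:0.002 wy:-0.009 wz:0.0001
dx:0.0033 dy:-0.0275 dz:0.0152 wx:0.002 wy:-0.0089 wz:0.0001
dx:0.0037 dy:-0.0274 dz:0.0153 wx:0.002 wy:-0.009 wz:0.0002
dx:0.0042 dy:-0.0273 dz:0.0153 wx:0.002 wy:-0.0089 wz:0.0001
dx:0.0046 dy:-0.0272 dz:0.0154 wx:0.002 wy:-0.009 wz:0.0002
dx:0.005 dy:-0.0271 dz:0.0154 wx:0.002 wy:-0.0089 wz:0.0001
dx:0.0054 dy:-0.0271 dz:0.0155 wx:0.002 wy:-0.009 wz:0.0002
dx:0.0058 dy:-0.027 dz:0.0154 wx:0.002 wy:-0.0089 wz:0.0001
dx:0.0063 dy:-0.0268 dz:0.0155 wx:0.0021 wy:-0.009 wz:0.0002
dx:0.0067 dy:-0.0268 dz:0.0154 wx:0.002 wy:-0.0089 wz:0.0001
dx:0.007 dy:-0.0266 dz:0.0155 wx:0.0021 wy:-0.009 wz:0.0002
max 19.009871120026038 1.6639050453676736
```

View pics/j_w.png

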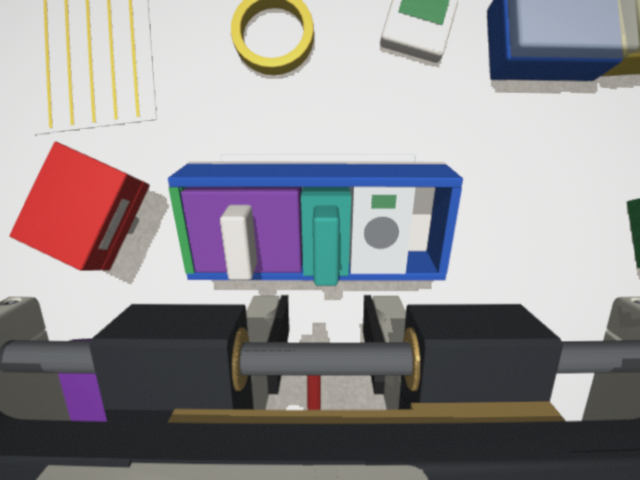

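Emit:
{"api": "drive_tool", "payload": {
  "commands": [
    {"grip":0.3,"dx":-0.001,"dy":-0.0355,"dz":0.0173,"wx":0.0025,"wy":-0.0112,"wz":0},
    {"grip":0.3,"dx":0,"dy":-0.0354,"dz":0.0176,"wx":0.0025,"wy":-0.0112,"wz":0},
    {"grip":0.3,"dx":0.0005,"dy":-0.0353,"dz":0.0179,"wx":0.0025,"wy":-0.0112,"wz":0},
    {"grip":0.3,"dx":0.001,"dy":-0.0351,"dz":0.0181,"wx":0.0025,"wy":-0.0112,"wz":0},
    {"grip":0.3,"dx":0.002,"dy":-0.0349,"dz":0.0184,"wx":0.0025,"wy":-0.0112,"wz":0},
    {"grip":0.3,"dx":0.0025,"dy":-0.0348,"dz":0.0186,"wx":0.0025,"wy":-0.0112,"wz":0},
    {"grip":0.3,"dx":0.003,"dy":-0.0346,"dz":0.0188,"wx":0.0025,"wy":-0.0112,"wz":0},
    {"grip":0.3,"dx":0.0035,"dy":-0.0345,"dz":0.0189,"wx":0.0025,"wy":-0.0112,"wz":0}
  ]
}}

```text
time_s: 17.6
tool_pos: [0.5104, 0.147, 0.1691]
tool_rot: [-0.028, 0.729, -0.022, -0.684]
wrist_force: [0.3, 0.4, -0.5]
width: 0.0568
```

Emit:
{"api": "drive_tool", "payload": {
  "commands": [
    {"grip":0.3,"dx":0.004,"dy":-0.0344,"dz":0.019,"wx":0.0025,"wy":-0.0112,"wz":0},
    {"grip":0.3,"dx":0.0045,"dy":-0.0343,"dz":0.0191,"wx":0.0025,"wy":-0.0112,"wz":0},
    {"grip":0.3,"dx":0.005,"dy":-0.0341,"dz":0.0192,"wx":0.0025,"wy":-0.0112,"wz":0},
    {"grip":0.3,"dx":0.006,"dy":-0.034,"dz":0.0193,"wx":0.0025,"wy":-0.0112,"wz":0},
    {"grip":0.3,"dx":0.0065,"dy":-0.0338,"dz":0.0193,"wx":0.0025,"wy":-0.0112,"wz":0},
    {"grip":0.3,"dx":0.007,"dy":-0.0336,"dz":0.0193,"wx":0.0025,"wy":-0.0112,"wz":0},
    {"grip":0.3,"dx":0.008,"dy":-0.0335,"dz":0.0193,"wx":0.0025,"wy":-0.0112,"wz":0},
    {"grip":0.3,"dx":0.0085,"dy":-0.0333,"dz":0.0193,"wx":0.0025,"wy":-0.0112,"wz":0}
  ]
}}

```text
time_s: 18.27
tool_pos: [0.4328, 0.3184, 0.1466]
tool_rot: [0.054, -0.624, 0.04, 0.778]
wrist_force: [0.3, -0.1, -0.3]
width: 0.0572
```

Emit:
{"api": "drive_tool", "payload": {
  "commands": [
    {"grip":0.3,"dx":0,"dy":0,"dz":0,"wx":0,"wy":0,"wz":0},
    {"grip":0.3,"dx":0,"dy":0,"dz":0,"wx":0,"wy":0,"wz":0},
    {"grip":0.3,"dx":0,"dy":0,"dz":0,"wx":0,"wy":0,"wz":0},
    {"grip":0.3,"dx":0,"dy":0,"dz":0,"wx":0,"wy":0,"wz":0},
    {"grip":0.3,"dx":0,"dy":0,"dz":0,"wx":0,"wy":0,"wz":0},
    {"grip":0.3,"dx":0,"dy":0,"dz":0,"wx":0,"wy":0,"wz":0},
    {"grip":0.3,"dx":0,"dy":0,"dz":0,"wx":0,"wy":0,"wz":0},
    {"grip":0.3,"dx":0,"dy":0,"dz":0,"wx":0,"wy":0,"wz":0}
  ]
}}

```text
time_s: 18.93
tool_pos: [0.4335, 0.3169, 0.147]
tool_rot: [0.054, -0.625, 0.04, 0.778]
wrist_force: [-0.1, 0.3, 0.1]
width: 0.0568
```

```bash
python3 - <<'E'
from h import *
from fil import fitfil
from pl import *
c=arm.camera("wrist");cv2.imwrite("pics/k_w.png",c["image"])
a=fitfil(full(c),c["z_map"],(438.6,317.2),26,"w",-.134)
if a is None:a=[438.6,317.2,-.134]
p,R=grasp_bench(a[0],a[1],a[2],73,-12)
show(p,R,7)
E
python3 st.py
```

```text
w [ 4.38840e+02  3.19027e+02 -1.29000e-01  6.69000e-01] 3795 0.35
t 18.98 dist mm [  1.4   2.5 -92.5] turn deg [-0.2  0.5  0.4]
dx:0.0215 dy:-0.0005 dz:-0.005 wx:-0.0002 wy:0.0004 wz:0.0003
dx:0.0215 dy:-0.0005 dz:-0.005 wx:-0.0002 wy:0.0004 wz:0.0003
dx:0.0215 dy:-0.0005 dz:-0.0049 wx:-0.0001 wy:0.0003 wz:0.0003
dx:0.0215 dy:-0.0006 dz:-0.0049 wx:-0.0002 wy:0.0004 wz:0.0004
dx:0.0214 dy:-0.0006 dz:-0.0049 wx:-0.0001 wy:0.0003 wz:0.0003
dx:0.0215 dy:-0.0006 dz:-0.0049 wx:-0.0002 wy:0.0004 wz:0.0004
dx:0.0214 dy:-0.0006 dz:-0.0049 wx:-0.0001 wy:0.0003 wz:0.0003
max 13.24764129949177 0.10800000000000001
t 18.98 tray [-144.3  331.7  200.1] world [433.5 317.  146.9] q [ 0.847  0.287 -0.167 -0.194 -1.24   0.665] F tray [ 0.5  0.2 -0.4] turn to tray [-7.29 42.38 -0.75] w 57.0
```

View pics/k_w.png

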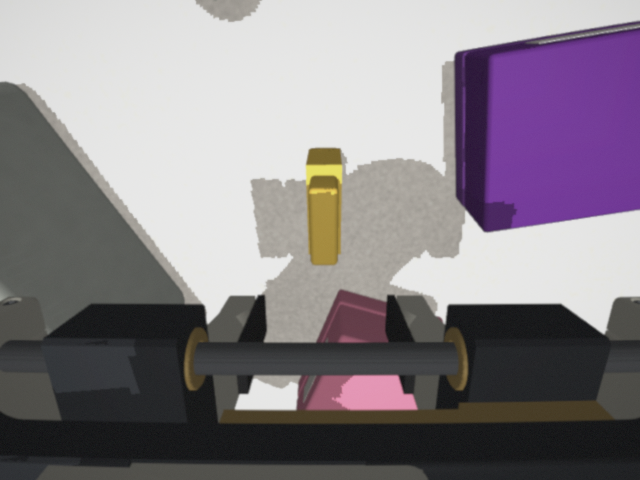

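```bash
python3 - <<'E'
from h import *
from pl import *
p,R=grasp_bench(438.8,319,-.13,73,-12)
for n in("scene","top"):
    d=np.load(n+".npz");P=d["W"].reshape(-1,3);h=d["hsv"].reshape(-1,3)
    k=(P[:,2]>.03)&(np.hypot(P[:,0]-.44,P[:,1]-.32)<.25)&(d["z"].ravel()>0)
    # exclude yellow
    k&=~((np.hypot(P[:,0]-.439,P[:,1]-.318)<.05)&(P[:,2]<.09))
    if n=="scene":k&=P[:,2]<.16
    u=R.inv().apply(P[k]-p)
    # points within body box: x<-.06 , |y|<.1,|z|<.045 ; finger box: -.066<x<0.005,|y|<.055,|z|<.015
    for nm,m in(("body",(u[:,0]<-.055)&(abs(u[:,1])<.11)&(abs(u[:,2])<.05)),("fing",(u[:,0]<.005)&(abs(u[:,1])<.06)&(abs(u[:,2])<.02))):
        print(n,nm,m.sum(),P[k][m][:5].round(3).tolist())
    for nm,h0,h1 in(("pink",160,180),("purple",125,150)):
        m=k&(h[:,0]>=h0)&(h[:,0]<=h1)&(h[:,1]>60);Q=P[m]
        if m.sum():print(nm,Q.min(0).round(3),Q.max(0).round(3))
E
```

```text
scene body 70 [[0.452, 0.207, 0.105], [0.466, 0.205, 0.105], [0.464, 0.206, 0.104], [0.461, 0.206, 0.102], [0.472, 0.205, 0.106]]
scene fing 0 []
pink [0.203 0.225 0.041] [0.673 0.371 0.107]
purple [0.436 0.089 0.042] [0.542 0.22  0.108]
top body 22 [[0.481, 0.216, 0.099], [0.48, 0.213, 0.101], [0.48, 0.209, 0.105], [0.48, 0.206, 0.104], [0.478, 0.216, 0.099]]
top fing 0 []
pink [0.202 0.17  0.038] [0.667 0.523 0.173]
purple [0.317 0.086 0.044] [0.539 0.534 0.173]
```

Emit:
{"api": "drive_tool", "payload": {
  "commands": [
    {"grip":0.3,"dx":0.0215,"dy":-0.0005,"dz":-0.005,"wx":0,"wy":0.001,"wz":0.001},
    {"grip":0.3,"dx":0.0215,"dy":-0.0005,"dz":-0.005,"wx":0,"wy":0.001,"wz":0.001},
    {"grip":0.3,"dx":0.0215,"dy":-0.0005,"dz":-0.005,"wx":0,"wy":0,"wz":0},
    {"grip":0.3,"dx":0.0215,"dy":-0.0005,"dz":-0.005,"wx":0,"wy":0,"wz":0},
    {"grip":0.3,"dx":0.0215,"dy":0,"dz":-0.005,"wx":0,"wy":0,"wz":0},
    {"grip":0.3,"dx":0.0185,"dy":0,"dz":-0.004,"wx":0,"wy":0,"wz":0},
    {"grip":0.3,"dx":0.016,"dy":0,"dz":-0.004,"wx":0,"wy":0,"wz":0},
    {"grip":0.3,"dx":0,"dy":0,"dz":0,"wx":0,"wy":0,"wz":0}
  ]
}}

```text
time_s: 19.65
tool_pos: [0.4341, 0.3174, 0.0573]
tool_rot: [0.051, -0.626, 0.043, 0.777]
wrist_force: [-0.5, -0.9, 1.0]
width: 0.0571
```

```bash
python3 - <<'E'
from pl import *
p,R=grasp_bench(438.8,318.6,-.13,75,-12)
show(p,R,2)
E
python3 st.py
```

```text
t 19.65 dist mm [ 0.8  1.7 -0.8] turn deg [-0.2  0.2 -0.1]
dx:0.0006 dy:-0.0015 dz:-0.0006 wx:-0.0005 wy:0.0006 wz:-0.0003
dx:0.0006 dy:-0.0014 dz:-0.0006 wx:-0.0006 wy:0.0007 wz:-0.0003
max 1.0340212763768453 0.17451647486698785
t 19.65 tray [-188.6  332.2  122.1] world [434.1 317.4  57.3] q [ 0.852  0.381 -0.259 -0.202 -1.061  0.696] F tray [ 0.1 -0.9  1.1] turn to tray [-7.14 42.18 -1.27] w 57.1
```

Emit:
{"api": "drive_tool", "payload": {
  "commands": [
    {"grip":0,"dx":0,"dy":-0.0015,"dz":-0.0005,"wx":-0.0005,"wy":0.0005,"wz":0},
    {"grip":-0.3,"dx":0,"dy":-0.0015,"dz":-0.0005,"wx":-0.0005,"wy":0.0005,"wz":0},
    {"grip":-0.6,"dx":0,"dy":0,"dz":0,"wx":0,"wy":0,"wz":0},
    {"grip":-1,"dx":0,"dy":0,"dz":0,"wx":0,"wy":0,"wz":0},
    {"grip":-1,"dx":0,"dy":0,"dz":0,"wx":0,"wy":0,"wz":0},
    {"grip":-1,"dx":0,"dy":0,"dz":0,"wx":0,"wy":0,"wz":0},
    {"grip":-1,"dx":0,"dy":0,"dz":0,"wx":0,"wy":0,"wz":0},
    {"grip":-1,"dx":0,"dy":0,"dz":0,"wx":0,"wy":0,"wz":0}
  ],
  "squeeze": 25
}}

```text
time_s: 20.32
tool_pos: [0.4358, 0.32, 0.0593]
tool_rot: [0.05, -0.629, 0.04, 0.775]
wrist_force: [-0.0, -0.0, -0.2]
width: 0.0093
```

```bash
python3 - <<'E'
from pl import *
save_grip(438.8,318.6,-.13,"g_yel.json")
from ik import *
for h in(85,0):
    p,R=fil_tray([-.5,-95,h],"g_yel.json")
    for q in iks(p,R.as_matrix(),25):
        if margin(q)>-.1:print(h,p.round(3),q.round(2),round(margin(q),2))
E
python3 st.py
```

```text
off [ 0.0573  0.     -0.0153] rel rpy [ -0.2  78.1 179.9]
85 [ 0.579 -0.111  0.169] [ 0.18  0.06 -0.55  0.1  -0.66  1.31] 0.47
0 [ 0.622 -0.112  0.095] [ 0.16  0.21 -0.57  0.11 -0.48  1.3 ] 0.45
t 20.32 tray [-186.1  334.8  123. ] world [435.8 320.   59.3] q [ 0.855  0.379 -0.256 -0.199 -1.06   0.695] F tray [-0.1 -0.  -0.2] turn to tray [-6.96 41.87 -1.07] w 9.3
```

```bash
python3 - <<'E'
from look import *
c=arm.camera("wrist");cv2.imwrite("pics/l_w.png",c["image"])
c=arm.camera("scene");a=c["image"]
cv2.imwrite("pics/l_s.png",cv2.resize(a[280:420,370:540],None,fx=4.5,fy=4.2,interpolation=cv2.INTER_CUBIC))
print(arm.read_state()["width"],arm.read_state()["wrist_force"])
E
```

```text
0.002929217039493283 [ 0.03764625  0.1968978  -0.41221115]
```

View pics/l_w.png

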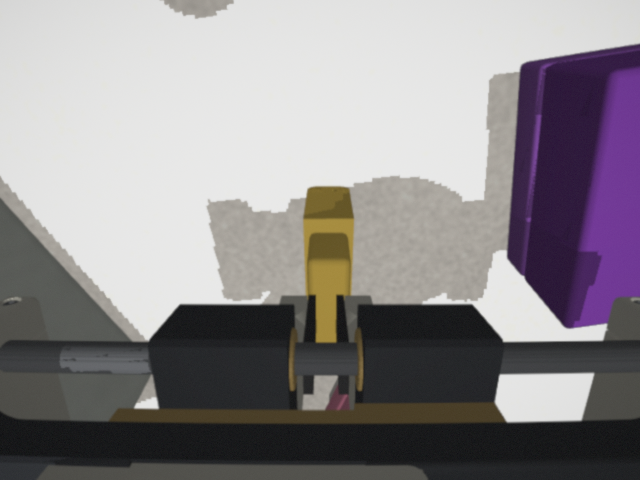

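View pics/l_s.png

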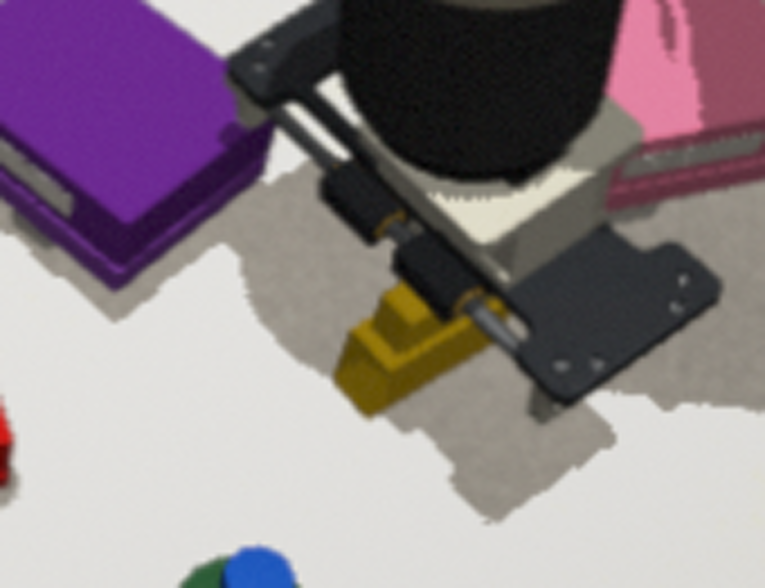

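```bash
python3 - <<'E'
from look import *
from fil import box
for n in("wrist","scene"):
    c=arm.camera(n);W=full(c);hsv=cv2.cvtColor(c["image"],cv2.COLOR_BGR2HSV)
    m=(cv2.inRange(hsv,(18,110,40),(34,255,255))>0)&(c["z_map"]>0)
    P=W*1000;m&=(np.hypot(P[...,0]-438,P[...,1]-318)<60)
    Q=P[m];print(n,len(Q),Q.min(0).round(1),Q.max(0).round(1))
    k=Q[:,2]>74
    if k.sum()>5:print(" top",k.sum(),Q[k].min(0).round(1),Q[k].max(0).round(1))
    p=np.array([438.8,318.6,-.13,0])
    def f(p):
        cc,s=np.cos(p[2]),np.sin(p[2]);X=Q[:,:2]-p[:2];q=np.c_[X@[cc,s],X@[-s,cc],Q[:,2]-p[3]]
        return np.minimum(box(q,np.array([-37,-13,0]),np.array([37,13,50.])),box(q,np.array([-30,-10,50.]),np.array([30,10,80.])))
    r=least_squares(f,p,loss='soft_l1',f_scale=1,x_scale=[1,1,.02,1]);print(r.x.round(2),np.median(abs(f(r.x))))
    print(arm.read_state()["width"])
E
python3 st.py
```

```text
wrist 10610 [420.7 279.8   1.6] [494.  352.8 174.8]
 top 7404 [420.7 279.8  74.1] [494.  352.8 174.8]
[472.23 316.     1.44  82.93] 7.897980581315174
0.0013587432452385998
scene 621 [406.2 286.6  -0. ] [497.2 349.6 163.9]
 top 103 [442.  305.5  75.1] [497.2 349.6 163.9]
[ 4.3950e+02  3.1763e+02 -1.3000e-01  3.2000e-01] 0.5565614435732513
0.0008599559527659304
t 20.52 tray [-186.2  334.7  122.9] world [435.8 320.   59.1] q [ 0.855  0.379 -0.256 -0.199 -1.06   0.695] F tray [ 0.1 -0.6  1.1] turn to tray [-6.96 41.88 -1.08] w 0.9
```

```bash
python3 - <<'E'
from look import *
c=arm.camera("wrist");a=c["image"]
cv2.imwrite("pics/m_w.png",cv2.resize(a[170:430,220:440],None,fx=3.4,fy=2.3,interpolation=cv2.INTER_CUBIC))
z=c["z_map"]
T=np.array(c["camera_from_world"])
s=arm.read_state()
print(proj(c,[s["tool_pos"]]),(T[:3,:3]@s["tool_pos"]+T[:3,3]),z[300:400:20,300:350:10].round(3).tolist())
g=np.load("gw.npz");print(s["width"])
E
```

```text
[[326.65383064 293.12067842]] [0.00056357 0.02336606 0.1984649 ] [[0.16200000047683716, 0.16200000047683716, 0.16300000250339508, 0.16500000655651093, 0.16300000250339508], [0.08699999749660492, 0.09700000286102295, 0.14800000190734863, 0.14800000190734863, 0.15399999916553497], [0.07800000160932541, 0.0860000029206276, 0.13199999928474426, 0.13300000131130219, 0.0860000029206276], [0.07900000363588333, 0.08299999684095383, 0.08699999749660492, 0.0860000029206276, 0.08299999684095383], [0.08100000023841858, 0.08399999886751175, 0.13099999725818634, 0.13199999928474426, 0.08399999886751175]]
0.0005685732876855643
```

View pics/m_w.png

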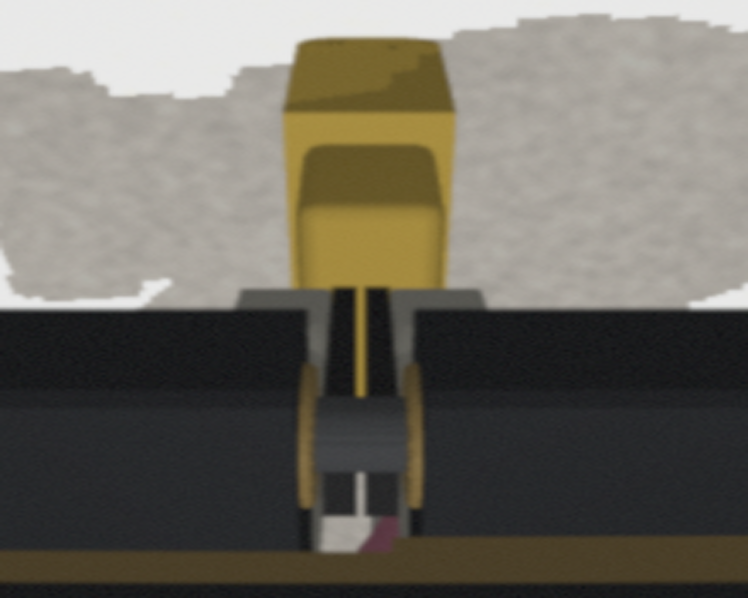

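```bash
python3 - <<'E'
from look import *
c=arm.camera("wrist");W=full(c)
s=arm.read_state();R=q2R(s["tool_rot"])
for v in(240,262,275,285,290,296,300,305,310,320,330,340):
    print(v,[(u,(W[v,u]*1000).round(0).tolist(),(R.inv().apply(W[v,u]-s["tool_pos"])*1000).round(0).tolist(),c["image"][v,u].tolist()) for u in(305,320,326)])
E
```

```text
240 [(305, [465.0, 328.0, 51.0], [2.0, -11.0, -29.0], [67, 140, 166]), (320, [469.0, 319.0, 61.0], [-9.0, -3.0, -32.0], [40, 85, 101]), (326, [469.0, 316.0, 61.0], [-9.0, -0.0, -32.0], [38, 85, 100])]
262 [(305, [451.0, 330.0, 50.0], [6.0, -12.0, -16.0], [83, 145, 166]), (320, [468.0, 319.0, 80.0], [-27.0, -3.0, -27.0], [59, 129, 152]), (326, [468.0, 316.0, 80.0], [-27.0, -0.0, -27.0], [60, 129, 152])]
275 [(305, [444.0, 331.0, 52.0], [6.0, -12.0, -8.0], [103, 147, 166]), (320, [461.0, 320.0, 80.0], [-26.0, -3.0, -20.0], [64, 140, 165]), (326, [461.0, 317.0, 80.0], [-26.0, -0.0, -21.0], [63, 139, 165])]
285 [(305, [438.0, 332.0, 52.0], [7.0, -12.0, -2.0], [113, 153, 169]), (320, [457.0, 320.0, 81.0], [-26.0, -3.0, -16.0], [63, 138, 165]), (326, [455.0, 318.0, 80.0], [-24.0, -0.0, -15.0], [62, 139, 164])]
290 [(305, [398.0, 341.0, -0.0], [66.0, -16.0, 27.0], [121, 156, 170]), (320, [454.0, 321.0, 81.0], [-25.0, -3.0, -13.0], [62, 138, 164]), (326, [453.0, 318.0, 80.0], [-24.0, -0.0, -12.0], [62, 137, 164])]
296 [(305, [455.0, 327.0, 87.0], [-31.0, -10.0, -12.0], [87, 96, 99]), (320, [
[... 636 characters left out ...]
3.0, -10.0], [24, 23, 22]), (326, [442.0, 320.0, 81.0], [-23.0, -0.0, -1.0], [47, 99, 115])]
320 [(305, [496.0, 318.0, 153.0], [-104.0, -5.0, -39.0], [28, 27, 25]), (320, [457.0, 320.0, 106.0], [-50.0, -3.0, -10.0], [24, 23, 22]), (326, [435.0, 320.0, 81.0], [-21.0, -0.0, 5.0], [46, 98, 115])]
330 [(305, [497.0, 317.0, 158.0], [-109.0, -5.0, -39.0], [28, 28, 27]), (320, [458.0, 320.0, 113.0], [-57.0, -3.0, -10.0], [26, 25, 24]), (326, [428.0, 321.0, 80.0], [-19.0, -0.0, 12.0], [48, 98, 116])]
340 [(305, [497.0, 317.0, 161.0], [-113.0, -5.0, -39.0], [33, 30, 29]), (320, [460.0, 319.0, 121.0], [-66.0, -3.0, -11.0], [25, 24, 25]), (326, [422.0, 322.0, 80.0], [-17.0, -0.0, 18.0], [46, 97, 114])]
```

```bash
python3 - <<'E'
from pl import *
g=np.load("gw.npz");R=q2R(g["q"]);U=R.inv().apply((g["W"].reshape(-1,3)-g["p"])).reshape(480,640,3)*1000
for v in(285,290,294,297,300,305,310,320,330,345):
    print(v,[(u,U[v,u].round(0).tolist(),g["img"][v,u].tolist()) for u in(278,290,300,352)])
E
```

```text
285 [(278, [145.0, -47.0, 56.0], [232, 233, 232]), (290, [7.0, -21.0, -2.0], [173, 181, 118]), (300, [6.0, -15.0, -3.0], [150, 161, 62]), (352, [6.0, 14.0, -2.0], [150, 162, 62])]
290 [(278, [144.0, -47.0, 60.0], [232, 233, 233]), (290, [7.0, -21.0, 1.0], [186, 193, 151]), (300, [6.0, -15.0, 0.0], [151, 162, 63]), (352, [7.0, 14.0, 1.0], [149, 161, 62])]
294 [(278, [143.0, -47.0, 64.0], [226, 227, 227]), (290, [7.0, -21.0, 3.0], [184, 190, 153]), (300, [-24.0, -13.0, -11.0], [125, 135, 55]), (352, [7.0, 14.0, 3.0], [139, 151, 61])]
297 [(278, [-32.0, -22.0, -12.0], [133, 142, 144]), (290, [-31.0, -17.0, -12.0], [133, 140, 142]), (300, [-27.0, -13.0, -11.0], [68, 71, 44]), (352, [-27.0, 11.0, -11.0], [92, 97, 63])]
300 [(278, [-35.0, -22.0, -12.0], [134, 143, 146]), (290, [-34.0, -17.0, -12.0], [133, 142, 144]), (300, [-31.0, -12.0, -11.0], [38, 36, 35]), (352, [-31.0, 11.0, -11.0], [56, 57, 56])]
305 [(278, [-95.0, -13.0, -39.0], [67, 70, 70]), (290, [-39.0, -16.0, -12.0], [133, 143, 144]), (300, [-35.0, -12.0, -10.0], [32, 31, 31]), (352, [-36.0, 11.0, -11.0], [38, 37, 38])]
310 [(278, [-96.0, -13.0, -38.0], [41, 41, 41]), (290, [-44.0, -16.0, -12.0], [134, 143, 146]), (300, [-40.0, -12.0, -10.0], [34, 32, 31]), (352, [-42.0, 10.0, -11.0], [31, 31, 30])]
320 [(278, [-97.0, -13.0, -36.0], [28, 28, 27]), (290, [-46.0, -16.0, -9.0], [99, 105, 106]), (300, [-49.0, -11.0, -10.0], [27, 25, 26]), (352, [-51.0, 10.0, -11.0], [30, 30, 28])]
330 [(278, [-102.0, -13.0, -36.0], [43, 67, 79]), (290, [-61.0, -14.0, -13.0], [92, 98, 99]), (300, [-57.0, -11.0, -11.0], [27, 26, 27]), (352, [-57.0, 9.0, -10.0], [33, 32, 34])]
345 [(278, [-104.0, -12.0, -33.0], [47, 62, 70]), (290, [-104.0, -10.0, -33.0], [69, 69, 67]), (300, [-104.0, -7.0, -33.0], [70, 68, 67]), (352, [-105.0, 6.0, -33.0], [69, 67, 66])]
```

Emit:
{"api": "drive_tool", "payload": {
  "commands": [
    {"grip":0.2,"dx":0,"dy":0,"dz":0,"wx":0,"wy":0,"wz":0},
    {"grip":0.2,"dx":0,"dy":0,"dz":0,"wx":0,"wy":0,"wz":0},
    {"grip":0.2,"dx":0,"dy":0,"dz":0,"wx":0,"wy":0,"wz":0},
    {"grip":0.2,"dx":0,"dy":0,"dz":0,"wx":0,"wy":0,"wz":0},
    {"grip":0.2,"dx":0,"dy":0,"dz":0,"wx":0,"wy":0,"wz":0},
    {"grip":0.2,"dx":0,"dy":0,"dz":0,"wx":0,"wy":0,"wz":0},
    {"grip":0.2,"dx":0,"dy":0,"dz":0,"wx":0,"wy":0,"wz":0},
    {"grip":0.2,"dx":0,"dy":0,"dz":0,"wx":0,"wy":0,"wz":0}
  ]
}}

```text
time_s: 21.28
tool_pos: [0.4358, 0.32, 0.0591]
tool_rot: [0.05, -0.628, 0.041, 0.775]
wrist_force: [0.3, 0.2, 0.7]
width: 0.0478
```

```bash
python3 - <<'E'
from look import *
c=arm.camera("wrist");W=full(c);s=arm.read_state();R=q2R(s["tool_rot"])
U=R.inv().apply((W.reshape(-1,3)-s["tool_pos"])).reshape(480,640,3)*1000
cv2.imwrite("pics/n_w.png",c["image"])
for v in(288,292,294,296,298,302):print(v,[(u,U[v,u].round(0).tolist()) for u in(262,275,385,395)])
hsv=cv2.cvtColor(c["image"],cv2.COLOR_BGR2HSV)
p,R=grasp_bench(439,318.3,-.13,57,-12);show(p,R,4)
print(s["width"])
E
```

```text
288 [(262, [65.0, -47.0, 25.0]), (275, [65.0, -38.0, 25.0]), (385, [64.0, 43.0, 25.0]), (395, [66.0, 50.0, 25.0])]
292 [(262, [66.0, -47.0, 28.0]), (275, [66.0, -38.0, 28.0]), (385, [65.0, 43.0, 28.0]), (395, [68.0, 51.0, 29.0])]
294 [(262, [66.0, -48.0, 30.0]), (275, [67.0, -38.0, 30.0]), (385, [66.0, 43.0, 30.0]), (395, [66.0, 51.0, 30.0])]
296 [(262, [-30.0, -29.0, -12.0]), (275, [67.0, -38.0, 32.0]), (385, [-26.0, 27.0, -10.0]), (395, [-29.0, 31.0, -12.0])]
298 [(262, [-32.0, -29.0, -12.0]), (275, [67.0, -38.0, 34.0]), (385, [-29.0, 27.0, -10.0]), (395, [-32.0, 31.0, -12.0])]
302 [(262, [-36.0, -28.0, -12.0]), (275, [68.0, -39.0, 38.0]), (385, [-33.0, 26.0, -11.0]), (395, [-37.0, 30.0, -12.0])]
t 21.33 dist mm [ -0.7  -1.2 -20.7] turn deg [ 0.  -0.1  0. ]
dx:0.0085 dy:0.0005 dz:-0.0016 wx:0 wy:-0.0001 wz:0
dx:0.0085 dy:0.0005 dz:-0.0016 wx:0.0001 wy:-0.0001 wz:0
dx:0.0085 dy:0.0005 dz:-0.0015 wx:0 wy:-0.0001 wz:0.0001
dx:0.0084 dy:0.0006 dz:-0.0016 wx:0.0001 wy:-0.0001 wz:0
max 5.198230468149715 0.02545584412271571
0.05033442284212443
```

View pics/n_w.png

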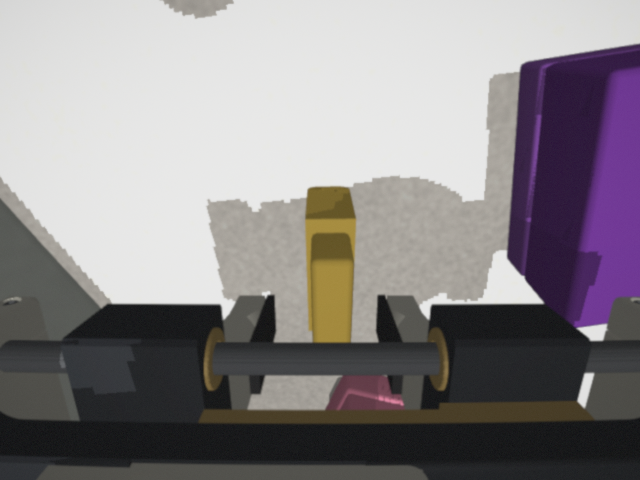

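Emit:
{"api": "drive_tool", "payload": {
  "commands": [
    {"grip":0.2,"dx":0.007,"dy":0.001,"dz":-0.0015,"wx":0,"wy":0,"wz":0},
    {"grip":0.2,"dx":0.007,"dy":0.001,"dz":-0.0015,"wx":0,"wy":0,"wz":0},
    {"grip":0.2,"dx":0.007,"dy":0,"dz":-0.0015,"wx":0,"wy":0,"wz":0},
    {"grip":0.2,"dx":0.007,"dy":0,"dz":-0.001,"wx":0,"wy":0,"wz":0},
    {"grip":0.2,"dx":0.005,"dy":0,"dz":-0.001,"wx":0,"wy":0,"wz":0},
    {"grip":0.2,"dx":0,"dy":0,"dz":0,"wx":0,"wy":0,"wz":0},
    {"grip":0.2,"dx":0,"dy":0,"dz":0,"wx":0,"wy":0,"wz":0},
    {"grip":0.2,"dx":0,"dy":0,"dz":0,"wx":0,"wy":0,"wz":0}
  ]
}}

```text
time_s: 22.0
tool_pos: [0.4355, 0.3189, 0.039]
tool_rot: [0.05, -0.629, 0.041, 0.775]
wrist_force: [0.0, -0.2, -0.6]
width: 0.0529
```

Emit:
{"api": "drive_tool", "payload": {
  "commands": [
    {"grip":-0.3,"dx":0,"dy":0,"dz":0,"wx":0,"wy":0,"wz":0},
    {"grip":-1,"dx":0,"dy":0,"dz":0,"wx":0,"wy":0,"wz":0},
    {"grip":-1,"dx":0,"dy":0,"dz":0,"wx":0,"wy":0,"wz":0},
    {"grip":-1,"dx":0,"dy":0,"dz":0,"wx":0,"wy":0,"wz":0},
    {"grip":-1,"dx":0,"dy":0,"dz":0,"wx":0,"wy":0,"wz":0},
    {"grip":-1,"dx":0,"dy":0,"dz":0,"wx":0,"wy":0,"wz":0},
    {"grip":-1,"dx":0,"dy":0,"dz":0,"wx":0,"wy":0,"wz":0},
    {"grip":-1,"dx":0,"dy":0,"dz":0,"wx":0,"wy":0,"wz":0}
  ]
}}

```text
time_s: 22.67
tool_pos: [0.4354, 0.3189, 0.039]
tool_rot: [0.05, -0.629, 0.041, 0.775]
wrist_force: [0.1, -0.5, 1.2]
width: 0.02
```

```bash
python3 - <<'E'
from look import *
c=arm.camera("wrist");cv2.imwrite("pics/o_w.png",c["image"]);s=arm.read_state();print(s["width"],s["wrist_force"],s["tool_pos"])
save_grip(439,318.3,-.13,"g_yel.json")
p,R=fil_tray([-.5,-95,85],"g_yel.json");show(p,R,3)
E
```

```text
0.01983266219727681 [ 1.06627353 -1.05534343  0.88970459] [0.43541482 0.31888035 0.03903279]
off [ 0.0374  0.     -0.0116] rel rpy [ -0.2  78.1 179.9]
t 22.72 dist mm [ 153.5 -430.1  112.1] turn deg [-7.  30.  -0.4]
dx:-0.0849 dy:0.2259 dz:-0.1 wx:-0.013 wy:0.0555 wz:-0.0007
dx:-0.0676 dy:0.2299 dz:-0.1041 wx:-0.0129 wy:0.0555 wz:-0.0006
dx:-0.0498 dy:0.234 dz:-0.1048 wx:-0.013 wy:0.0554 wz:-0.0007
max 156.76035468191566 10.261168354529616
```

View pics/o_w.png

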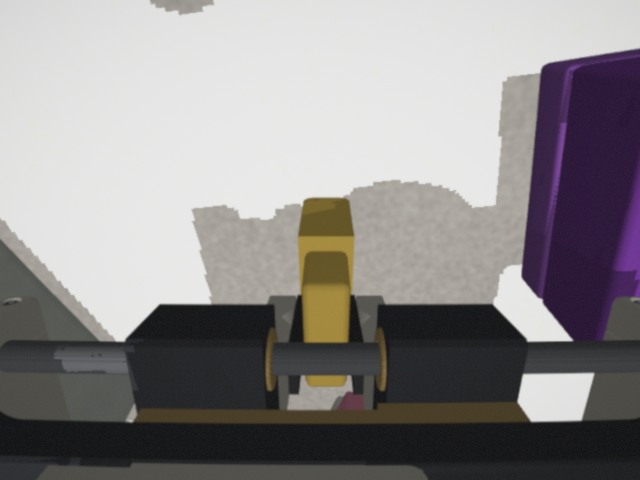

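Emit:
{"api": "drive_tool", "payload": {
  "commands": [
    {"grip":-1,"dx":-0.01,"dy":0,"dz":0.002,"wx":0,"wy":0,"wz":0},
    {"grip":-1,"dx":-0.03,"dy":0,"dz":0.006,"wx":0,"wy":0,"wz":0},
    {"grip":-1,"dx":-0.05,"dy":0,"dz":0.01,"wx":0,"wy":0,"wz":0},
    {"grip":-1,"dx":-0.055,"dy":0,"dz":0.01,"wx":0,"wy":0,"wz":0},
    {"grip":-1,"dx":-0.055,"dy":0,"dz":0.01,"wx":0,"wy":0,"wz":0},
    {"grip":-1,"dx":-0.04,"dy":0,"dz":0.01,"wx":0,"wy":0,"wz":0},
    {"grip":-1,"dx":-0.02,"dy":0,"dz":0.004,"wx":0,"wy":0,"wz":0},
    {"grip":-1,"dx":0,"dy":0,"dz":0,"wx":0,"wy":0,"wz":0}
  ]
}}

```text
time_s: 23.38
tool_pos: [0.4385, 0.3195, 0.2022]
tool_rot: [0.052, -0.63, 0.039, 0.774]
wrist_force: [0.3, -0.9, -0.4]
width: 0.0195
```

```bash
python3 - <<'E'
from look import *
p,R=fil_tray([-.5,-95,90],"g_yel.json");show(p,R,24)
E
python3 st.py
```

```text
t 23.38 dist mm [ 147.9 -430.7  -46.7] turn deg [-7.  29.7 -0.1]
dx:0.0002 dy:0.0284 dz:-0.0144 wx:-0.0016 wy:0.0069 wz:-0
dx:0.0005 dy:0.0284 dz:-0.0142 wx:-0.0016 wy:0.0069 wz:-0
dx:0.0008 dy:0.0285 dz:-0.0141 wx:-0.0016 wy:0.0069 wz:-0
dx:0.0011 dy:0.0286 dz:-0.0139 wx:-0.0016 wy:0.0069 wz:-0
dx:0.0014 dy:0.0286 dz:-0.0137 wx:-0.0016 wy:0.0069 wz:-0
dx:0.0017 dy:0.0287 dz:-0.0136 wx:-0.0016 wy:0.0069 wz:-0
dx:0.002 dy:0.0288 dz:-0.0134 wx:-0.0016 wy:0.0069 wz:-0
dx:0.0023 dy:0.0288 dz:-0.0132 wx:-0.0016 wy:0.0069 wz:-0
dx:0.0026 dy:0.0289 dz:-0.013 wx:-0.0016 wy:0.0069 wz:-0
dx:0.0028 dy:0.029 dz:-0.0128 wx:-0.0016 wy:0.0069 wz:-0
dx:0.0031 dy:0.029 dz:-0.0126 wx:-0.0016 wy:0.0069 wz:-0
dx:0.0034 dy:0.0291 dz:-0.0123 wx:-0.0016 wy:0.0069 wz:-0
dx:0.0037 dy:0.0292 dz:-0.0121 wx:-0.0016 wy:0.0068 wz:-0.0001
dx:0.0039 dy:0.0292 dz:-0.0119 wx:-0.0016 wy:0.0069 wz:-0
dx:0.0041 dy:0.0293 dz:-0.0117 wx:-0.0016 wy:0.0068 wz:-0.0001
dx:0.0044 dy:0.0293 dz:-0.0114 wx:-0.0016 wy:0.0069 wz:-0
dx:0.0046 dy:0.0294 dz:-0.0112 wx:-0.0016 wy:0.0068 wz:-0.0001
dx:0.0049 dy:0.0295 dz:-0.0109 wx:-0.0017 wy:0.0069 wz:-0
dx:0.0051 dy:0.0295 dz:-0.0106 wx:-0.0016 wy:0.0068 wz:-0.0001
dx:0.0053 dy:0.0296 dz:-0.0104 wx:-0.0017 wy:0.0069 wz:-0
dx:0.0055 dy:0.0296 dz:-0.0101 wx:-0.0016 wy:0.0068 wz:-0.0001
dx:0.0057 dy:0.0297 dz:-0.0099 wx:-0.0017 wy:0.0069 wz:-0
dx:0.006 dy:0.0297 dz:-0.0096 wx:-0.0016 wy:0.0068 wz:-0.0001
dx:0.0061 dy:0.0297 dz:-0.0092 wx:-0.0017 wy:0.0069 wz:-0
max 19.10564314541649 1.2791403363196705
t 23.38 tray [-112.3  334.3  245.4] world [438.5 319.5 202.2] q [ 0.853  0.247 -0.094 -0.177 -1.343  0.639] F tray [ 0.1 -0.9 -0.5] turn to tray [-6.98 41.61 -0.81] w 19.5
```

Emit:
{"api": "drive_tool", "payload": {
  "commands": [
    {"grip":-1,"dx":0,"dy":0.0285,"dz":-0.0145,"wx":-0.0016,"wy":0.0069,"wz":0},
    {"grip":-1,"dx":0.0005,"dy":0.0285,"dz":-0.0142,"wx":-0.0016,"wy":0.0069,"wz":0},
    {"grip":-1,"dx":0.0008,"dy":0.0285,"dz":-0.014,"wx":-0.0016,"wy":0.0069,"wz":0},
    {"grip":-1,"dx":0.0011,"dy":0.0285,"dz":-0.0139,"wx":-0.0016,"wy":0.0069,"wz":0},
    {"grip":-1,"dx":0.0014,"dy":0.0287,"dz":-0.0137,"wx":-0.0016,"wy":0.0069,"wz":0},
    {"grip":-1,"dx":0.0017,"dy":0.0287,"dz":-0.0136,"wx":-0.0016,"wy":0.0069,"wz":0},
    {"grip":-1,"dx":0.002,"dy":0.0288,"dz":-0.0134,"wx":-0.0016,"wy":0.0069,"wz":0},
    {"grip":-1,"dx":0.0023,"dy":0.0288,"dz":-0.0132,"wx":-0.0016,"wy":0.0069,"wz":0}
  ]
}}

```text
time_s: 24.05
tool_pos: [0.486, 0.1736, 0.1822]
tool_rot: [0.034, -0.694, 0.029, 0.718]
wrist_force: [0.3, -0.3, 0.0]
width: 0.0196
```

Emit:
{"api": "drive_tool", "payload": {
  "commands": [
    {"grip":-1,"dx":0.0026,"dy":0.029,"dz":-0.013,"wx":-0.0016,"wy":0.0069,"wz":0},
    {"grip":-1,"dx":0.0028,"dy":0.029,"dz":-0.0128,"wx":-0.0016,"wy":0.0069,"wz":0},
    {"grip":-1,"dx":0.0031,"dy":0.029,"dz":-0.0126,"wx":-0.0016,"wy":0.0069,"wz":0},
    {"grip":-1,"dx":0.0034,"dy":0.0291,"dz":-0.0123,"wx":-0.0016,"wy":0.0069,"wz":0},
    {"grip":-1,"dx":0.0037,"dy":0.0292,"dz":-0.0121,"wx":-0.0016,"wy":0.0069,"wz":0},
    {"grip":-1,"dx":0.0039,"dy":0.0292,"dz":-0.0119,"wx":-0.0016,"wy":0.0069,"wz":0},
    {"grip":-1,"dx":0.0041,"dy":0.0293,"dz":-0.0117,"wx":-0.0016,"wy":0.0069,"wz":0},
    {"grip":-1,"dx":0.0044,"dy":0.0293,"dz":-0.0114,"wx":-0.0016,"wy":0.0069,"wz":0}
  ]
}}

```text
time_s: 24.72
tool_pos: [0.5351, 0.03, 0.1671]
tool_rot: [-0.017, 0.754, -0.018, -0.656]
wrist_force: [0.3, -1.1, -0.1]
width: 0.0195
```

```bash
python3 - <<'E'
from look import *
p,R=fil_tray([-.5,-95,80],"g_yel.json");show(p,R,8)
fil_now("g_yel.json")
E
```

```text
t 24.72 dist mm [  56.3 -141.2  -20.2] turn deg [-2.3 10.1 -0.4]
dx:0.0059 dy:0.0288 dz:-0.0125 wx:-0.0016 wy:0.007 wz:-0.0003
dx:0.0062 dy:0.0289 dz:-0.0122 wx:-0.0016 wy:0.007 wz:-0.0003
dx:0.0064 dy:0.029 dz:-0.0119 wx:-0.0016 wy:0.007 wz:-0.0003
dx:0.0066 dy:0.029 dz:-0.0116 wx:-0.0016 wy:0.007 wz:-0.0002
dx:0.0069 dy:0.0291 dz:-0.0113 wx:-0.0016 wy:0.007 wz:-0.0003
dx:0.0071 dy:0.0291 dz:-0.011 wx:-0.0016 wy:0.0071 wz:-0.0002
dx:0.0073 dy:0.0292 dz:-0.0108 wx:-0.0016 wy:0.007 wz:-0.0003
dx:0.0075 dy:0.0293 dz:-0.0104 wx:-0.0016 wy:0.0071 wz:-0.0002
max 19.195968326708606 1.3105433987472526
filler at tray [-47.2  45.1 126.3] rot [-0.86 10.11 -2.18] Ftray [ 0.2 -1.1 -0.3] t 24.72 w 19.5
```

Emit:
{"api": "drive_tool", "payload": {
  "commands": [
    {"grip":-1,"dx":0.006,"dy":0.029,"dz":-0.0125,"wx":-0.0016,"wy":0.007,"wz":-0.0003},
    {"grip":-1,"dx":0.006,"dy":0.029,"dz":-0.012,"wx":-0.0016,"wy":0.007,"wz":-0.0003},
    {"grip":-1,"dx":0.0065,"dy":0.029,"dz":-0.012,"wx":-0.0016,"wy":0.007,"wz":-0.0003},
    {"grip":-1,"dx":0.0065,"dy":0.029,"dz":-0.0115,"wx":-0.0016,"wy":0.007,"wz":-0.0003},
    {"grip":-1,"dx":0.007,"dy":0.029,"dz":-0.0115,"wx":-0.0016,"wy":0.007,"wz":-0.0003},
    {"grip":-1,"dx":0.007,"dy":0.029,"dz":-0.011,"wx":-0.0016,"wy":0.007,"wz":-0.0003},
    {"grip":-1,"dx":0.0075,"dy":0.029,"dz":-0.011,"wx":-0.0016,"wy":0.007,"wz":-0.0003},
    {"grip":-1,"dx":0.0075,"dy":0.029,"dz":-0.0105,"wx":-0.0016,"wy":0.007,"wz":-0.0003}
  ]
}}

```text
time_s: 25.38
tool_pos: [0.5915, -0.1109, 0.1466]
tool_rot: [-0.003, 0.809, -0.003, -0.588]
wrist_force: [-0.2, 0.3, -0.4]
width: 0.0199
```

Emit:
{"api": "drive_tool", "payload": {
  "commands": [
    {"grip":-1,"dx":0,"dy":0,"dz":0,"wx":0,"wy":0,"wz":0},
    {"grip":-1,"dx":0,"dy":0,"dz":0,"wx":0,"wy":0,"wz":0},
    {"grip":-1,"dx":0,"dy":0,"dz":0,"wx":0,"wy":0,"wz":0},
    {"grip":-1,"dx":0,"dy":0,"dz":0,"wx":0,"wy":0,"wz":0},
    {"grip":-1,"dx":0,"dy":0,"dz":0,"wx":0,"wy":0,"wz":0},
    {"grip":-1,"dx":0,"dy":0,"dz":0,"wx":0,"wy":0,"wz":0},
    {"grip":-1,"dx":0,"dy":0,"dz":0,"wx":0,"wy":0,"wz":0},
    {"grip":-1,"dx":0,"dy":0,"dz":0,"wx":0,"wy":0,"wz":0}
  ]
}}

```text
time_s: 26.05
tool_pos: [0.5921, -0.1095, 0.1476]
tool_rot: [-0.003, 0.809, -0.003, -0.587]
wrist_force: [-0.1, 0.8, -0.9]
width: 0.0194
```

```bash
python3 - <<'E'
from look import *
fil_now("g_yel.json")
s=arm.read_state();c=arm.camera("wrist");cv2.imwrite("pics/p_w.png",c["image"]);W=full(c)
run(W,c["z_map"],"w",p0=[655.4,-16.8,45.8,-.0093,0])
x=tray_rel(W,c["z_map"],c["image"],18,34,26,TR["o"],TR["yaw"],[-.5,-95,80],"p")
np.savez("yw.npz",p=s["tool_pos"],q=s["tool_rot"],x=x)
E
```

```text
filler at tray [  0.4 -93.2  80.3] rot [ 0.08  0.01 -0.02] Ftray [-0.6  0.8 -0.8] t 26.05 w 19.4
w [ 6.549488e+02 -1.024210e+01  4.619810e+01 -1.700000e-02  7.177000e+00] n 39593 med 0.69
p filler in tray [  0.47 -92.76  80.42] rot deg [-0.09  0.23  0.18] 6987 med 0.3
```

View pics/p_w.png

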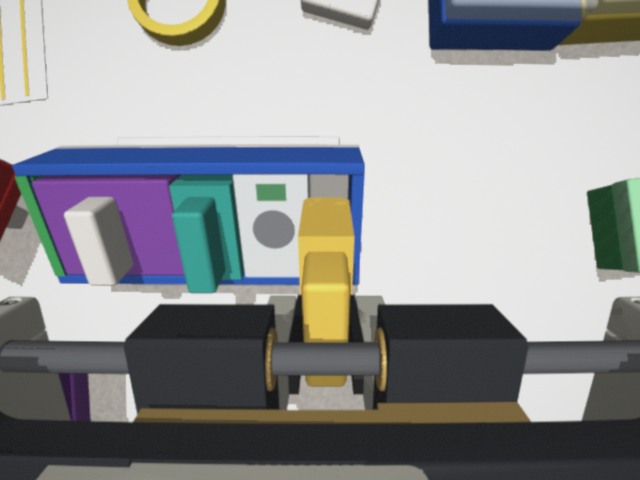

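```bash
python3 - <<'E'
from look import *
c=arm.camera("wrist");W=full(c);z=c["z_map"].copy();hsv=cv2.cvtColor(c["image"],cv2.COLOR_BGR2HSV)
for a,b in((18,34),(78,98)):
    m=cv2.dilate(cv2.inRange(hsv,(a,80,30),(b,255,255)),np.ones((5,5)))>0;z[m]=0
z[292:]=0
run(W,z,"w",p0=[655.4,-16.8,45.8,-.0093,0])
p,R=fil_tray([-.5,-95,52],"g_yel.json");show(p,R,7)
E
```

```text
w [ 6.553499e+02 -1.661280e+01  4.586130e+01 -1.130000e-02  5.356000e-01] n 30880 med 0.35
t 26.15 dist mm [ 13.4  -1.6 -24.9] turn deg [-0.   0.   0.1]
dx:0.0066 dy:0.0004 dz:-0.0012 wx:-0 wy:0 wz:0.0001
dx:0.0066 dy:0.0004 dz:-0.0012 wx:-0 wy:0 wz:0.0001
dx:0.0066 dy:0.0004 dz:-0.0012 wx:-0 wy:0 wz:0
dx:0.0066 dy:0.0003 dz:-0.0012 wx:-0 wy:0 wz:0.0001
dx:0.0067 dy:0.0004 dz:-0.0012 wx:-0 wy:0 wz:0
dx:0.0066 dy:0.0003 dz:-0.0012 wx:-0.0001 wy:0.0001 wz:0.0001
dx:0.0067 dy:0.0004 dz:-0.0012 wx:-0 wy:0 wz:0
max 4.091014544095389 0.031176914536239792
```

Emit:
{"api": "drive_tool", "payload": {
  "commands": [
    {"grip":-1,"dx":0.0066,"dy":0.0005,"dz":-0.001,"wx":0,"wy":0,"wz":0},
    {"grip":-1,"dx":0.0066,"dy":0.0005,"dz":-0.001,"wx":0,"wy":0,"wz":0},
    {"grip":-1,"dx":0.0066,"dy":0.0005,"dz":-0.001,"wx":0,"wy":0,"wz":0},
    {"grip":-1,"dx":0.0066,"dy":0.0005,"dz":-0.001,"wx":0,"wy":0,"wz":0},
    {"grip":-1,"dx":0.0066,"dy":0.0005,"dz":-0.001,"wx":0,"wy":0,"wz":0},
    {"grip":-1,"dx":0.0066,"dy":0.0005,"dz":-0.001,"wx":0,"wy":0,"wz":0},
    {"grip":-1,"dx":0.006,"dy":0,"dz":-0.001,"wx":0,"wy":0,"wz":0},
    {"grip":-1,"dx":0,"dy":0,"dz":0,"wx":0,"wy":0,"wz":0}
  ]
}}

```text
time_s: 26.82
tool_pos: [0.6043, -0.1119, 0.1217]
tool_rot: [-0.003, 0.809, -0.003, -0.588]
wrist_force: [0.4, 0.0, -0.9]
width: 0.0199
```

```bash
python3 - <<'E'
from look import *
fil_now("g_yel.json")
look("g_yel.json",18,34,26,[-.5,-95,52],"q_w")
p,R=fil_tray([-.5,-95,20],"g_yel.json")
show(p,R,8)
E
```

```text
filler at tray [ -2.  -95.5  51.8] rot [ 0.05  0.1  -0.05] Ftray [-0.1  0.  -1. ] t 26.82 w 19.9
q_w filler in tray [ -1.91 -94.98  51.84] rot deg [0.02 0.33 0.09] 7056 med 0.3
t 26.87 dist mm [ 17.1   0.3 -27.2] turn deg [-0.   0.1  0.1]
dx:0.0065 dy:-0.0001 dz:-0.0016 wx:-0 wy:0.0001 wz:0
dx:0.0065 dy:-0.0001 dz:-0.0016 wx:-0 wy:0.0001 wz:0
dx:0.0065 dy:-0.0001 dz:-0.0016 wx:-0 wy:0 wz:0.0001
dx:0.0065 dy:-0.0001 dz:-0.0017 wx:-0 wy:0.0001 wz:0
dx:0.0065 dy:-0.0001 dz:-0.0016 wx:-0 wy:0 wz:0.0001
dx:0.0065 dy:-0.0001 dz:-0.0017 wx:-0.0001 wy:0.0001 wz:0
dx:0.0065 dy:-0.0001 dz:-0.0016 wx:-0 wy:0 wz:0.0001
dx:0.0064 dy:-0.0001 dz:-0.0017 wx:-0.0001 wy:0.0001 wz:0
max 4.031624982559762 0.02545584412271571
```

View pics/q_w.png

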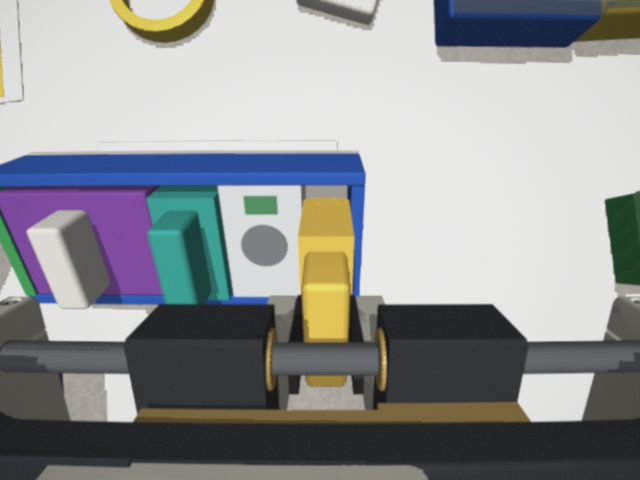

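Emit:
{"api": "drive_tool", "payload": {
  "commands": [
    {"grip":-1,"dx":0.0065,"dy":-0.0002,"dz":-0.0016,"wx":0,"wy":0,"wz":0},
    {"grip":-1,"dx":0.0065,"dy":0,"dz":-0.0016,"wx":0,"wy":0,"wz":0},
    {"grip":-1,"dx":0.0065,"dy":0,"dz":-0.0016,"wx":0,"wy":0,"wz":0},
    {"grip":-1,"dx":0.0065,"dy":0,"dz":-0.0016,"wx":0,"wy":0,"wz":0},
    {"grip":-1,"dx":0.0065,"dy":0,"dz":-0.0016,"wx":0,"wy":0,"wz":0},
    {"grip":-1,"dx":0.0065,"dy":0,"dz":-0.0016,"wx":0,"wy":0,"wz":0},
    {"grip":-1,"dx":0.0065,"dy":0,"dz":-0.0016,"wx":0,"wy":0,"wz":0},
    {"grip":-1,"dx":0.006,"dy":0,"dz":-0.0016,"wx":0,"wy":0,"wz":0}
  ]
}}

```text
time_s: 27.53
tool_pos: [0.6215, -0.1118, 0.0952]
tool_rot: [-0.003, 0.809, -0.003, -0.588]
wrist_force: [-0.2, 0.2, -1.2]
width: 0.0201
```

```bash
python3 - <<'E'
from look import *
fil_now("g_yel.json")
p,R=fil_tray([-.5,-95,0],"g_yel.json")
show(p,R,6)
E
```

```text
filler at tray [ -0.3 -95.2  20.3] rot [ 0.06  0.04 -0.04] Ftray [-0.8  0.2 -0.9] t 27.53 w 20.1
t 27.53 dist mm [  9.9   0.2 -17.7] turn deg [-0.   0.   0.1]
dx:0.0055 dy:-0.0001 dz:-0.0011 wx:-0 wy:0 wz:0.0001
dx:0.0055 dy:-0.0001 dz:-0.0011 wx:-0 wy:0 wz:0.0001
dx:0.0055 dy:-0 dz:-0.0011 wx:-0 wy:0.0001 wz:0
dx:0.0055 dy:-0.0001 dz:-0.0011 wx:-0.0001 wy:0 wz:0.0001
dx:0.0056 dy:-0 dz:-0.0011 wx:-0 wy:0.0001 wz:0
dx:0.0055 dy:-0.0001 dz:-0.0011 wx:-0.0001 wy:0 wz:0.0001
max 3.424207937611266 0.02545584412271571
```

Emit:
{"api": "drive_tool", "payload": {
  "commands": [
    {"grip":-1,"dx":0.0055,"dy":0,"dz":-0.0011,"wx":0,"wy":0,"wz":0},
    {"grip":-1,"dx":0.0055,"dy":0,"dz":-0.0011,"wx":0,"wy":0,"wz":0},
    {"grip":-1,"dx":0.0055,"dy":0,"dz":-0.0011,"wx":0,"wy":0,"wz":0},
    {"grip":-1,"dx":0.0055,"dy":0,"dz":-0.0011,"wx":0,"wy":0,"wz":0},
    {"grip":-1,"dx":0.0055,"dy":0,"dz":-0.0011,"wx":0,"wy":0,"wz":0},
    {"grip":-1,"dx":0.005,"dy":0,"dz":-0.001,"wx":0,"wy":0,"wz":0},
    {"grip":-1,"dx":0,"dy":0,"dz":0,"wx":0,"wy":0,"wz":0},
    {"grip":-1,"dx":0,"dy":0,"dz":0,"wx":0,"wy":0,"wz":0}
  ]
}}

```text
time_s: 28.2
tool_pos: [0.631, -0.1119, 0.0782]
tool_rot: [-0.003, 0.809, -0.003, -0.588]
wrist_force: [0.2, -0.9, -0.5]
width: 0.0195
```

```bash
python3 - <<'E'
from look import *
fil_now("g_yel.json")
E
```

```text
filler at tray [ -0.6 -95.2   0.7] rot [ 0.06  0.05 -0.05] Ftray [-0.1 -0.9 -0.6] t 28.2 w 19.5
```

Emit:
{"api": "drive_tool", "payload": {
  "commands": [
    {"grip":-1,"dx":0.002,"dy":0,"dz":-0.0005,"wx":0,"wy":0,"wz":0},
    {"grip":-1,"dx":0.002,"dy":0,"dz":-0.0005,"wx":0,"wy":0,"wz":0},
    {"grip":-1,"dx":0.001,"dy":0,"dz":0,"wx":0,"wy":0,"wz":0},
    {"grip":-1,"dx":0,"dy":0,"dz":0,"wx":0,"wy":0,"wz":0},
    {"grip":-1,"dx":0,"dy":0,"dz":0,"wx":0,"wy":0,"wz":0},
    {"grip":-1,"dx":0,"dy":0,"dz":0,"wx":0,"wy":0,"wz":0},
    {"grip":-1,"dx":0,"dy":0,"dz":0,"wx":0,"wy":0,"wz":0},
    {"grip":-1,"dx":0,"dy":0,"dz":0,"wx":0,"wy":0,"wz":0}
  ]
}}

```text
time_s: 28.87
tool_pos: [0.6322, -0.1121, 0.0776]
tool_rot: [-0.003, 0.81, -0.003, -0.587]
wrist_force: [-12.8, 1.1, 17.4]
width: 0.0198
```

```bash
python3 - <<'E'
from look import *
fil_now("g_yel.json")
E
```

```text
filler at tray [  0.2 -95.4  -0.3] rot [ 0.05 -0.03 -0.04] Ftray [-2.4  1.  21.5] t 28.87 w 19.8
```

Emit:
{"api": "drive_tool", "payload": {
  "commands": [
    {"grip":-0.2,"dx":-0.001,"dy":0,"dz":0,"wx":0,"wy":0,"wz":0},
    {"grip":-0.2,"dx":0,"dy":0,"dz":0,"wx":0,"wy":0,"wz":0},
    {"grip":-0.2,"dx":0,"dy":0,"dz":0,"wx":0,"wy":0,"wz":0},
    {"grip":-0.2,"dx":0,"dy":0,"dz":0,"wx":0,"wy":0,"wz":0},
    {"grip":-0.2,"dx":-0.02,"dy":0,"dz":0,"wx":0,"wy":0,"wz":0},
    {"grip":-0.2,"dx":-0.05,"dy":0,"dz":0,"wx":0,"wy":0,"wz":0},
    {"grip":-0.2,"dx":-0.06,"dy":0,"dz":0,"wx":0,"wy":0,"wz":0},
    {"grip":-0.2,"dx":-0.06,"dy":0,"dz":0,"wx":0,"wy":0,"wz":0}
  ]
}}

```text
time_s: 29.53
tool_pos: [0.5961, -0.1118, 0.1847]
tool_rot: [-0.003, 0.809, -0.003, -0.588]
wrist_force: [0.9, 0.0, -0.3]
width: 0.035
```

Emit:
{"api": "drive_tool", "payload": {
  "commands": [
    {"grip":-0.2,"dx":-0.04,"dy":-0.03,"dz":0,"wx":0,"wy":0,"wz":0},
    {"grip":-0.2,"dx":-0.02,"dy":-0.04,"dz":0.01,"wx":0,"wy":0,"wz":0},
    {"grip":-0.2,"dx":0,"dy":-0.04,"dz":0.01,"wx":0,"wy":0,"wz":0},
    {"grip":-0.2,"dx":0,"dy":-0.03,"dz":0,"wx":0,"wy":0,"wz":0},
    {"grip":-0.2,"dx":0,"dy":0,"dz":0,"wx":0,"wy":0,"wz":0},
    {"grip":-0.2,"dx":0,"dy":0,"dz":0,"wx":0,"wy":0,"wz":0},
    {"grip":-0.2,"dx":0,"dy":0,"dz":0,"wx":0,"wy":0,"wz":0},
    {"grip":-0.2,"dx":0,"dy":0,"dz":0,"wx":0,"wy":0,"wz":0}
  ]
}}

```text
time_s: 30.2
tool_pos: [0.5752, -0.028, 0.215]
tool_rot: [-0.003, 0.809, -0.003, -0.588]
wrist_force: [0.5, 0.2, 0.4]
width: 0.0352
```

```bash
python3 st.py; python3 - <<'E'
from look import *
c=arm.camera("wrist");cv2.imwrite("pics/r_w.png",c["image"]);W=full(c);z=c["z_map"].copy()
tray_rel(W,z,c["image"],78,98,40,TR["o"],TR["yaw"],[-3,-8.5,0],"teal")
tray_rel(W,z,c["image"],18,34,26,TR["o"],TR["yaw"],[-3,-95,0],"yel")
hsv=cv2.cvtColor(c["image"],cv2.COLOR_BGR2HSV)
for a,b in((18,34),(78,98)):
    z[cv2.dilate(cv2.inRange(hsv,(a,80,30),(b,255,255)),np.ones((5,5)))>0]=0
z[292:]=0
run(W,z,"tray",p0=[655.4,-16.8,45.8,-.0093,0])
c=arm.camera("scene");cv2.imwrite("pics/r_s.png",c["image"])
E
```

```text
t 30.2 tray [ 15.3 -12.  186.5] world [575.2 -28.  215. ] q [ 0.371 -0.012 -0.533  0.165 -0.763  1.087] F tray [0.6 0.2 0.1] turn to tray [-0.03 11.98  0.08] w 35.2
teal filler in tray [-2.97 -8.16 -0.14] rot deg [ 0.12 -0.28  0.11] 3686 med 0.4
yel filler in tray [-3.130e+00 -9.431e+01 -5.000e-02] rot deg [ 0.39 -0.07 -0.14] 2738 med 0.3
tray [ 6.552718e+02 -1.695460e+01  4.586720e+01 -1.080000e-02 -9.010000e-02] n 20522 med 0.36
```

View pics/r_w.png

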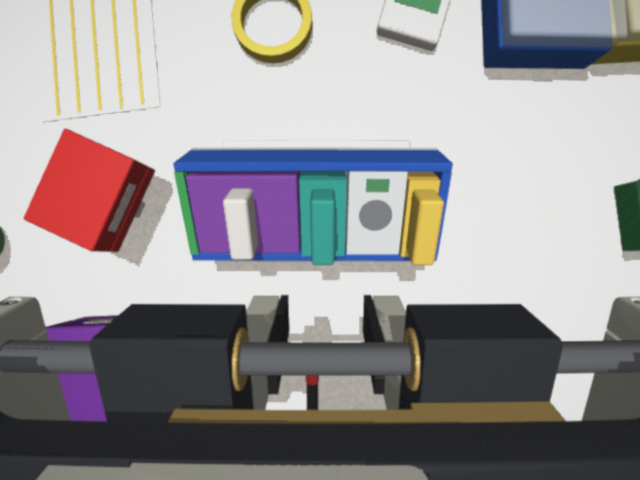

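View pics/r_s.png

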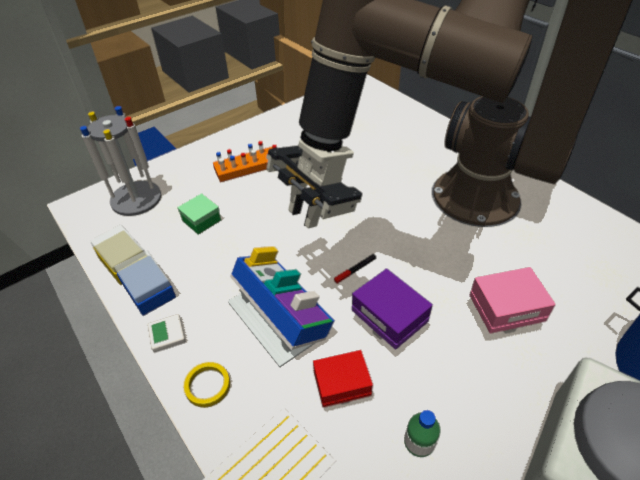

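The wrist view shows both fillers in the tray with fins up: teal at (323,215) and yellow at (425,220). The carrier at (240,215) touches the green strip. In the scene view the bystanders stand where they were at the start.

```bash
python3 - <<'E'
from plant import arm
print(arm.sign_off())
E
```

```text
the job is handed in; nothing more can be done
None
```

The job is handed in at about 30 s of the 64 s allowed. The carrier is against the green end, and the teal and yellow fillers are in their gaps, fins up.

- **Carrier:** I gripped its bar and slid it until the force rose to 20 N. The last depth fit puts it 0.1 mm or less from home. Two earlier fits read 0.5 mm, which is within the noise.
- **Teal filler:** pressed down with 18 N. After release it slid to the lower wall; the last fit shows it on the floor (within 0.2 mm) and square to 0.3°.
- **Yellow filler:** pressed down with 21 N. It also rests on the lower wall; the last fit shows it on the floor (within 0.1 mm) and square to 0.4°.
- **Bystanders:** they looked unmoved by eye in the last scene picture; I did not measure their positions.

Three things did not go as expected:

- **Tilt:** the arm ran into its joint limits at the full 30° tilt. I worked at about 18° instead and gripped the fillers correspondingly tilted.
- **Fingertips:** the fingertips appear about 25 mm behind the stated TCP. The carrier and teal grips were therefore shallow but held, and the first yellow grip closed on nothing. I regripped deeper and it held.
- **Tray fit:** one fit gave a false position because the fillers were not in its model. Repeating it without their pixels agreed with the earlier results.

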